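# Hang the ring spanner back in the tool cabinet and log its return

### The arm

A 6-joint arm with a two-finger parallel gripper is mounted at the origin on a cart in front of the work surface, level with it; the furniture and walls round the work are solid. World frame = base frame: x ahead of the robot, y to its left, z up, the work surface at z = 0. Lengths are in m, angles in rad, forces in N, time in s.
With the tool pointing down it reaches from about 0.4 to 0.825 m from the base axis. Payload 7 kg.
Tool frame: the origin (TCP) lies on the centre line of the jaws, within the pads' length; the fingertips stand 22 mm ahead of it and the grasp point (between the pads) lies 3 mm ahead of it (arm.tcp_to_tips is the distance from the TCP to the fingertips, in m); z points along the fingers, y is the line along which they close (so a half turn about z gives the same grasp; the last joint's range is limited). The gripper opens to 88 mm and grips with 3 to 60 N. Pads are 19 mm wide; open, the fingers measure 130 mm over their backs; the gripper's body (78 mm by 193 mm) begins 47 mm behind the grasp point.
Start: joints at [1.631, 0.359, 0.012, 0, -1.224, -0.288], TCP at [0.152, 0.658, 0.215] pointing down, gripper open.
Joint ranges: [-3.07, 3.07], [-1.43, 2.12], [-1.02, 1.25], [-3.03, 1.67], [-3.05, -0], [-3.03, 3.03]. Speed limits (rad/s): [2.39, 2.39, 3.01, 3.14, 3.14, 3.14].

### API

Orientations are given as [roll, pitch, yaw] about the fixed x, y, z axes, in that order (R = Rz(yaw) Ry(pitch) Rx(roll)).
In Python, from station import arm gives the robot as it stands.
- The arm moves only by the tool jog_arm, never from a script. Its argument "targets" is a list of rows, each an object of numbers: "dx", "dy", "dz": the shift along the tool's x, y, z in mm; "rx", "ry", "rz": the turn, a rotation vector about the tool's x, y, z in rad; "gripper": the closure, from 0 (fully open) to 1 (shut). In form: [{"dx": .., "dy": .., "dz": .., "rx": .., "ry": .., "rz": .., "gripper": ..}, ...]. A call has exactly 8 rows; each row is the pose to reach, as a shift and turn from the pose commanded when the call began, along the tool's axes at that moment; what a row does not reach only later rows make up. A row lasts 1/12 s, in which the tool goes at most 41.7 mm and 7.16 degrees, less where a joint would pass 70% of its speed; a pose out of reach is approached as far as the arm can. A call with a gripper value outside its range is refused whole. The fingers move at their own pace and stop on an object; "force" is the grip in N (left out, the last holds). Time passes only in rows, so rows that repeat a pose let the fingers close, or fill a call up. It gives the time, the measured TCP pose, the force, the opening and the grip force at its end, in the units of the state.
- arm.get_state(): the state, without advancing time (a new reading comes with each control period).
- arm.grab_frame(name): name is "side" or "top"; returns a dict with "frame" (384x512x3 uint8, red, green, blue), "z_map" (384x512 float32, m along the optical axis (not along the pixel's ray), 0 where there is no reading), "fx", "fy", "cx", "cy" (pixels), "distortion" ([k1, k2, p1, p2, k3] as OpenCV has them; the pictures are not rectified), "view" (4x4, takes a point from world to camera coordinates). Camera axes: x right, y down, z forward; pixel columns grow to the right and rows downward; lengths in m; the calibration is good to about 2 mm. A picture is of the moment at which its call begins.
- arm.job_done(): hands the job in; it is judged then, once.
The state is a dict: "t": time; "q": joint angles; "qd": joint speeds; "joint_efforts": joint torques, N m; "eef_pos": TCP position; "ee_rot": TCP orientation; "force": force on the tool from outside, world axes, zero at the start; "moment": the same for the moment, N m; "width": finger opening in m; "gripper_force": force on a finger pad.
Only numpy, scipy, OpenCV 4.12 (cv2) and the standard library are available. Lean on these libraries where they do the work, as an engineer would, in place of code of your own. Each camera call takes 0.05 s, during which the arm holds its last target. There are 200 camera calls.

### The job

Put the loose ring spanner back in the blue tool cabinet: hang it by its ring on the hook inside, then close the cabinet door. Last, log the return with the orange dome key on the cabinet's roof: press it gently just until it clicks, no further, and let it come up again. Leave the other things on the bench where they are.

Things in the scene. Friction and masses are not known exactly. Their poses are not given: they have to be found in the camera images.
- spanner: silvery aluminium ring spanner, 199 x 58 mm, 24 mm high, 0.13 to 0.23 kg, lying flat. Origin: underside; x runs along it toward the ring, z up as it lies. Ring centred at x = 72 mm: 58 mm outer, 40 mm inner diameter, 16 mm thick (z 0 to 16), hole along z. Shaft 22 mm wide (y), z 8 to 24 mm, from x = -64 to +34, then down to the ring. End block 32 mm wide, 24 high, x = -98 to -64.
- eye (a point): centre of the spanner's ring hole, at (72, 0, 8) mm in the spanner's frame; same axes.
- grip (a point): good place to grip the shaft across its 22 mm, at (-40, 0, 16) mm in the spanner's frame, 112 mm behind the eye.
- cabinet: low blue sheet-steel cabinet fixed on the bench, 135 mm deep (x), 210 mm wide (y), 300 mm high, walls 6 mm, open front toward its -x side. Origin: centre of its underside; x points into it (front opening at x = -67.5 mm), z up. Inside the roof is at 294 mm, the floor at 6 mm. One hook stands out from its back wall at y = 0.
- hook_seat (a point): where the ring rests on the hook: axis of the level root of the hook, at (50, 0, 215) mm in the cabinet's frame, same axes. The hook is 10 mm round bar: from the back wall (x = 61.5) it runs level toward the front to x = 40 mm, then rises at 45 degrees toward the front to its tip. The spanner hangs with the eye about 15 mm below the bar's axis and its lower end about 30 mm above the bench.
- hook_tip (a point): end of the hook's bar axis, at (16, 0, 239) mm in the cabinet's frame (plus a round end of 5 mm radius).
- cab_door (a joint): angle of the cabinet's door in rad: 0 shut, grows as it opens toward the front; up to 2.3. It starts wide open and swings easily (0.03 N m of friction). Panel 210 mm wide, 10 mm thick, from 12 to 288 mm above the bench, with a knob that stands about 40 mm off the outer face, 30 mm from the free edge and from the top.
- cab_door_hinge (a point): on the door's upright hinge axis, at half the door's height; in the cabinet's frame (-78.5, -105, 150) mm, at the right-hand edge seen from the robot. Its axes turn with the door: +y runs from the hinge to the free edge, -x is the outward normal of the outer face. The outer face lies in the plane of the hinge axis, the inner face 10 mm to +x.
- return_key (a joint): travel of the dome key in m: 0 up, grows as it is pressed down. Its force rises from 2 N to about 4.8 N at 2.4 mm, there it clicks and falls to about 2.8 N at 5.6 mm, then climbs again (4.7 N at 7.5 mm, 7 N at the stop at 9 mm). The switch has made from 3.5 mm on; beyond 7.5 mm it is over-pressed. It springs back by itself.
- key_top (a point): centre of the top of the orange dome key, 34 mm across, on a black housing 62 mm square on the cabinet's roof; at (-10, 50, 328) mm in the cabinet's frame, pressed straight down.
- sand_block: brown sanding block, 56 x 100 x 29 mm, loose bystander; origin under its centre.
- plastic_cup: white plastic cup, 80 mm wide, 92 mm high, loose bystander; origin under its centre.
- weld_magnet: red welding magnet, 35 x 79 x 16 mm, loose bystander; origin under its centre.
There are look-alikes about, which are no part of the job. There is more than one size of the spanner; the one meant has the size given above.

How it is judged:
On the way, in this order (a step that is already met when the one before it is completed fails the run):
1. the spanner hangs by its ring on the hook, let go (distance between eye and hook_seat below 0.03 m and z of eye in the frame of cabinet above 0.188 m and contact force between spanner and the fingers below 0.1 N), for 0.2 s.
2. the door is shut (value of joint cab_door below 0.06 rad), for 0.2 s.
3. with the door shut, the dome key is pressed past its click (value of joint return_key above 0.0035 m and value of joint cab_door below 0.06 rad), for 0.1 s.
At the end, for the whole second after the job is handed in: The spanner hangs at rest by its ring on the hook: the ring's centre within 30 mm of the hook's seat and at least 188 mm above the bench, ring up and within 0.35 rad of upright; the door is shut to within 0.06 rad; the dome key has been clicked after that and is up again (within 1 mm) (distance between eye and hook_seat below 0.03 m and z of eye in the frame of cabinet above 0.188 m and angle between spanner's own x axis and vertical below 0.35 rad and linear speed of spanner below 0.05 m/s and value of joint cab_door below 0.06 rad and value of joint return_key below 0.001 m); the robot touches nothing.
It fails at once if the dome key is pressed beyond 7.5 mm (value of joint return_key above 0.0075 m).
It fails at once if the cup, the sanding block or the magnet is moved by more than 30 mm (distance of any of sand_block, plastic_cup, weld_magnet from where it was at the start of the episode above 0.03 m).
It also fails if it takes over 72 s, if anything falls off the work surface, if the arm or the gripper's body presses on something with over 40 N, if the wrist force passes 120 N, or if a joint passes its speed limit or range.

## Working session

There is one attempt and no reset: what is moved stays moved. The work goes in short steps, Python scripts to look and compute and a tool call to move; the robot and the scene stay as the last step left them, time stands still between calls to the robot, and variables do not carry over. Pictures are saved under pics/ and viewed, at most 10 in all, crops included, and the job is handed in when it is done.

Besides the shell and the picture viewer there is one more tool, called after "Call:" by a JSON object that holds its "fn" and its "kwargs". jog_arm: Moves the arm, as the interface text tells. Its arguments: {"type":"object","properties":{"targets":{"type":"array","items":{"type":"object","properties":{"dx":{"type":"number"},"dy":{"type":"number"},"dz":{"type":"number"},"rx":{"type":"number"},"ry":{"type":"number"},"rz":{"type":"number"},"gripper":{"type":"number"}}}},"force":{"type":"number"}},"required":["targets"]}

```bash
mkdir -p pics; ls
cat > h.py <<'E'
import numpy as np, cv2, pickle
from station import arm
def grab(n):
    f=arm.grab_frame(n); f['K']=np.array([[f['fx'],0,f['cx']],[0,f['fy'],f['cy']],[0,0,1]]); f['d']=np.array(f['distortion'],float); f['V']=np.array(f['view']); return f
def world(f,uv,z=None):  # uv Nx2 ; z = plane height, or None -> z_map
    uv=np.atleast_2d(np.array(uv,float)); n=cv2.undistortPoints(uv[:,None],f['K'],f['d'])[:,0]
    r=np.c_[n,np.ones(len(n))]; R=f['V'][:3,:3]; t=f['V'][:3,3]; c=-R.T@t; d=r@R
    if z is None: s=f['z_map'][uv[:,1].round().astype(int),uv[:,0].round().astype(int)]
    else: s=(z-c[2])/d[:,2]
    return c+d*s[:,None]
def proj(f,P):
    R=f['V'][:3,:3]; t=f['V'][:3,3]
    return cv2.projectPoints(np.atleast_2d(np.array(P,float)),cv2.Rodrigues(R)[0],t,f['K'],f['d'])[0][:,0]
def save(f,name,crop=None,k=1):
    im=f['frame'][:,:,::-1]
    if crop: x0,y0,x1,y1=crop; im=im[y0:y1,x0:x1]
    cv2.imwrite('pics/'+name,cv2.resize(im,None,fx=k,fy=k,interpolation=cv2.INTER_CUBIC))
E
python3 - <<'E'
from h import *
for n in('top','side'):
    f=grab(n); save(f,n+'0.png',k=1.5); pickle.dump(f,open(n+'0.pkl','wb'))
    print(n,np.linalg.inv(f['V']).round(3).tolist())
print(arm.get_state())
E
```

```text
pics
top [[-0.011, -0.995, 0.099, 0.411], [-1.0, 0.012, 0.001, 0.12], [-0.002, -0.099, -0.995, 1.547], [0.0, 0.0, 0.0, 1.0]]
side [[0.829, -0.308, 0.466, -0.048], [-0.559, -0.476, 0.679, -0.776], [0.013, -0.824, -0.567, 0.95], [0.0, 0.0, 0.0, 1.0]]
{'t': 0.1, 'q': array([ 1.63110084e+00,  3.59313107e-01,  1.11303581e-02, -3.20812943e-04,
       -1.22410678e+00, -2.88102505e-01]), 'qd': array([-0.00039064, -0.00117488,  0.00137582,  0.00040445,  0.00099992,
       -0.00135809]), 'joint_efforts': array([-1.10089695e-03, -5.84166169e+01,  2.93748701e+01,  7.01551706e+00,
        1.00924724e-02, -5.90276227e-05]), 'eef_pos': array([0.15235754, 0.65709696, 0.21430682]), 'ee_rot': array([ 3.14007529e+00, -1.35141160e-04, -2.27907123e-01]), 'force': array([-0.47537972,  0.24721077, -0.7864844 ]), 'moment': array([ 0.01290207, -0.00801159,  0.00615364]), 'gripper_force': 0.0, 'width': 0.08713090088504101}
```

View pics/top0.png

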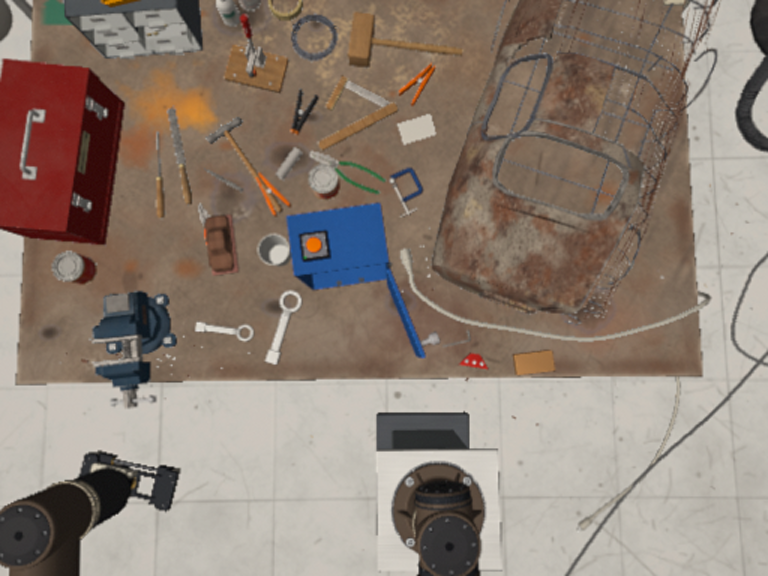

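View pics/side0.png

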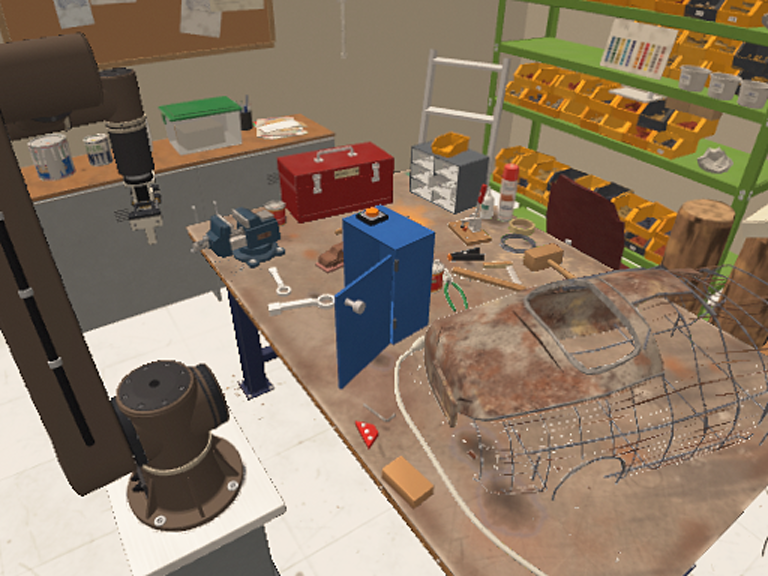

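Top view (picture pixels at 1.5x): the cabinet roof spans (288,215)-(388,285), with the orange key at (314,244) and the open door from (388,265) to (422,355). There are two candidate ring spanners: A with its ring at (291,300) and end at (273,358), and B, smaller, with its ring at (245,333) and end at (200,328). The cup is at (274,249), the magnet at (474,360) and the sand block at (533,362). Next I measure both spanners.

Run:
```python
from h import *
f=pickle.load(open('top0.pkl','rb'))
im=f['frame']; hsv=cv2.cvtColor(im,cv2.COLOR_RGB2HSV)
m=((hsv[:,:,1]<45)&(hsv[:,:,2]>165)).astype(np.uint8); m[:185]=0;m[250:]=0;m[:,:125]=0;m[:,215:]=0
n,l,s,c=cv2.connectedComponentsWithStats(m)
for i in range(1,n):
    if s[i,4]<60: continue
    cs,_=cv2.findContours((l==i).astype(np.uint8),cv2.RETR_CCOMP,cv2.CHAIN_APPROX_NONE)
    print('comp',s[i],c[i].round(1))
    big=max(cs,key=len); 
    W=world(f,big[:,0],0.014)[:,:2].astype(np.float32)
    print(' rect m',cv2.minAreaRect(W*1000))
    for k in cs:
        if k is not big and len(k)>6:
            (u,r)=cv2.minEnclosingCircle(k); print(' hole',u,r,world(f,[u],0.012).round(4))
    ys,xs=np.where(l==i); P=world(f,np.c_[xs,ys],0.016)[:,:2]; mu=P.mean(0); w,v=np.linalg.eigh(np.cov((P-mu).T)); print(' mean',mu.round(4),'axis',v[:,1].round(3))
# cabinet roof
b=((hsv[:,:,0]>100)&(hsv[:,:,0]<125)&(hsv[:,:,1]>120)).astype(np.uint8)
ys,xs=np.where(b); sel=(xs>180)&(xs<290)&(ys>130); xs,ys=xs[sel],ys[sel]
P=world(f,np.c_[xs,ys]); roof=abs(P[:,2]-0.3)<0.008
ctr=P[roof][:,:2]; print('roof rect',cv2.minAreaRect((ctr*1000).astype(np.float32)),'z',np.median(P[roof][:,2]),roof.sum())
print(cv2.boxPoints(cv2.minAreaRect((ctr*1000).astype(np.float32))))
rr=np.hypot(*(ctr-ctr.mean(0)).T)
o=(hsv[:,:,0]<15)&(hsv[:,:,1]>180)&(hsv[:,:,2]>180); ys,xs=np.where(o); s=(abs(xs-209)<14)&(abs(ys-163)<14)
k=[xs[s].mean(),ys[s].mean()]; print('key',k,world(f,[k],0.326),np.median(world(f,np.c_[xs[s],ys[s]])[:,2]))
# door: points between z .05 and .295 outside
d=(~roof)&(P[:,2]>0.2)&(P[:,0]<ctr[:,0].min()+.02)
D=P[d]; t=D[D[:,2]>0.275]; print('door top',len(t),t[t[:,0].argmin()],t[t[:,0].argmax()])
save(f,'sp.png',(115,180,265,255),5)
```

```text
comp [177 194  24  49 284] [187.1 218.6]
 rect m ((475.1181335449219, 398.51422119140625), (55.33192825317383, 196.52239990234375), 76.7750244140625)
 hole (193.311767578125, 200.57058715820312) 5.90118408203125 [[0.5445 0.3823 0.012 ]]
 mean [0.4728 0.4057] axis [-0.953  0.304]
comp [130 215  39  13 161] [148.1 219.7]
 rect m ((464.9555969238281, 557.3189697265625), (151.4978485107422, 40.233272552490234), 85.43585968017578)
 hole (162.5, 221.5) 4.743516445159912 [[0.4624 0.504  0.012 ]]
 mean [0.4702 0.5599] axis [0.15  0.989]
roof rect ((555.1649169921875, 204.555908203125), (362.089599609375, 218.9940185546875), 14.712383270263672) z 0.29977921555801357 2180
[[352.24738  264.48343 ]
 [407.8647    52.669586]
 [758.08246  144.62839 ]
 [702.46515  356.44223 ]]
key [np.float64(208.9591836734694), np.float64(162.0408163265306)] [[0.64083783 0.2789933  0.326     ]] 0.3263157184753436
door top 38 [0.39806056 0.04593235 0.28546201] [0.42741538 0.06183271 0.2875993 ]
```

View pics/sp.png

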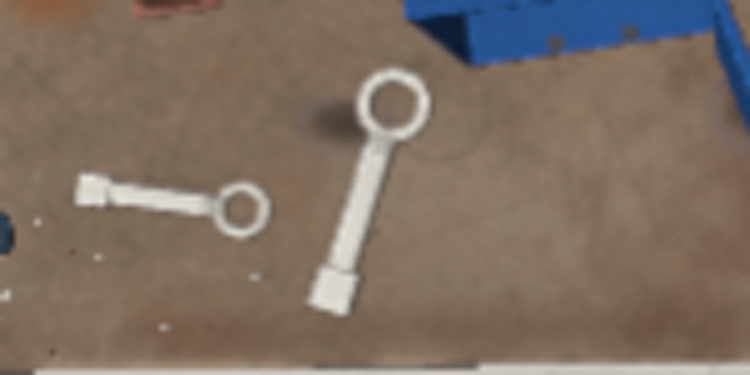

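The crop shows A (ring at (393,105), end at (333,290)) measures 197 x 55 mm, matching 199 x 58. B (ring at (241,209)) measures 151 x 40 mm, so it is too small. A is the one. Now the cabinet's yaw and the door.

Run:
```python
from h import *
f=pickle.load(open('top0.pkl','rb'))
hsv=cv2.cvtColor(f['frame'],cv2.COLOR_RGB2HSV)
b=((hsv[:,:,0]>100)&(hsv[:,:,0]<125)&(hsv[:,:,1]>120))
ys,xs=np.where(b); sel=(xs>180)&(xs<290)&(ys>130); xs,ys=xs[sel],ys[sel]
P=world(f,np.c_[xs,ys]); 
r=(abs(P[:,2]-0.3)<0.006)
mm=np.zeros(b.shape,np.uint8); mm[ys[r],xs[r]]=1; mm=cv2.morphologyEx(mm,cv2.MORPH_OPEN,np.ones((9,9)))
cs,_=cv2.findContours(mm,0,1); c=max(cs,key=cv2.contourArea)
W=world(f,c[:,0],0.3)[:,:2]; R=cv2.minAreaRect((W*1000).astype(np.float32)); print(R); print(cv2.boxPoints(R))
d=P[(~r)&(P[:,2]>0.1)&(P[:,1]<0.15)]; d=d[d[:,2]>0.27]; d=d[np.argsort(d[:,0])]; print(d[::5].round(3))
h=arm.get_state()
for z in(0.288,):
  for u in [(388/1.5,265/1.5),(422/1.5,356/1.5),(416/1.5,356/1.5)]: print(u,world(f,[u],z))
# bystanders
for n,(u,v),z in [('cup',(274,249),.09),('mag',(474,360),.016),('sand',(533,362),.029)]: print(n,world(f,[(u/1.5,v/1.5)],z).round(3))
```

```text
((660.1661987304688, 191.88925170898438), (108.61971282958984, 136.70758056640625), 89.41409301757812)
[[591.2606  138.2812 ]
 [727.96106 136.88326]
 [729.0718  245.4973 ]
 [592.37134 246.89525]]
[[0.398 0.046 0.285]
 [0.405 0.046 0.29 ]
 [0.408 0.055 0.278]
 [0.411 0.12  1.547]
 [0.411 0.12  1.547]
 [0.414 0.052 0.288]
 [0.418 0.059 0.286]
 [0.424 0.055 0.286]
 [0.431 0.055 0.291]
 [0.434 0.065 0.286]
 [0.44  0.062 0.287]
 [0.447 0.062 0.292]
 [0.45  0.071 0.285]
 [0.457 0.068 0.29 ]
 [0.463 0.071 0.29 ]
 [0.467 0.074 0.286]
 [0.473 0.077 0.285]
 [0.48  0.077 0.284]
 [0.483 0.084 0.286]
 [0.49  0.084 0.286]
 [0.496 0.084 0.289]
 [0.5   0.084 0.285]
 [0.506 0.087 0.285]
 [0.513 0.09  0.285]
 [0.517 0.096 0.282]
 [0.523 0.093 0.288]
 [0.526 0.1   0.287]
 [0.533 0.1   0.289]
 [0.538 0.106 0.272]
 [0.543 0.099 0.288]
 [0.549 0.103 0.29 ]
 [0.553 0.109 0.285]
 [0.559 0.109 0.288]
 [0.565 0.109 0.292]
 [0.57  0.119 0.279]
 [0.576 0.116 0.285]
 [0.582 0.119 0.29 ]
 [0.609 0.148 0.293]]
(258.6666666666667, 176.66666666666666) [[0.59714711 0.11967841 0.288     ]]
(281.3333333333333, 237.33333333333334) [[0.3970326  0.04826775 0.288     ]]
(277.3333333333333, 237.33333333333334) [[0.39717432 0.06127106 0.288     ]]
cup [[0.671 0.41  0.09 ]]
mag [[ 0.382 -0.104  0.016]]
sand [[ 0.376 -0.255  0.029]]
```

Run:
```python
from h import *
f=pickle.load(open('top0.pkl','rb'))
hsv=cv2.cvtColor(f['frame'],cv2.COLOR_RGB2HSV)
b=((hsv[:,:,0]>100)&(hsv[:,:,0]<125)&(hsv[:,:,1]>120))
ys,xs=np.where(b); sel=(xs>180)&(xs<290)&(ys>130); xs,ys=xs[sel],ys[sel]
P=world(f,np.c_[xs,ys]); r=(abs(P[:,2]-0.3)<0.009)
Q=world(f,np.c_[xs,ys],0.3)[:,:2]; Q=Q[r&(Q[:,0]>0.56)]
for psi in np.deg2rad([0,4,6,8,10,12,14]):
    u=np.array([np.cos(psi),np.sin(psi)]); v=np.array([-u[1],u[0]])
    a=Q@u; c=Q@v; qa=np.percentile(a,[.3,99.7]); qc=np.percentile(c,[.3,99.7])
    print(np.rad2deg(psi).round(1),np.ptp(qa).round(4),np.ptp(qc).round(4),(u*qa.mean()+v*qc.mean()).round(4))
R=cv2.minAreaRect((Q*1000).astype(np.float32)); print(R)
# back & left edge fits
mm=np.zeros(b.shape,bool); mm[ys[r],xs[r]]=1
back=[]
for x in range(202,250):
    yy=np.where(mm[:,x])[0]
    if len(yy): back.append((x,yy.min()-.5))
B=world(f,back,0.3); p=np.polyfit(B[:,1],B[:,0],1); print('back edge slope deg',np.rad2deg(np.arctan(p[0])),p, np.abs(np.polyval(p,B[:,1])-B[:,0]).max())
fr=[]
for x in range(205,250):
    yy=np.where(mm[:,x])[0]
    if len(yy): fr.append((x,yy.max()+.5))
B=world(f,fr,0.3); p=np.polyfit(B[:,1],B[:,0],1); print('front',np.rad2deg(np.arctan(p[0])),p, np.abs(np.polyval(p,B[:,1])-B[:,0]).max())
```

```text
0.0 0.1516 0.2148 [0.6526 0.2307]
4.0 0.1414 0.2092 [0.6539 0.2307]
6.0 0.136 0.2065 [0.654 0.231]
8.0 0.1338 0.2057 [0.654  0.2311]
10.0 0.1384 0.2073 [0.6539 0.2312]
12.0 0.1437 0.2095 [0.6539 0.2311]
14.0 0.1492 0.2119 [0.6539 0.231 ]
((635.7344970703125, 225.97311401367188), (171.82557678222656, 213.04185485839844), 7.5006842613220215)
back edge slope deg -7.744097826250778 [-0.13598911  0.75318586] 0.0015599918449920036
front -7.687482709061801 [-0.13498285  0.61765883] 0.0017261181254399904
```

Call:
{"fn": "jog_arm", "kwargs": {"targets": [{"dx": 321, "dy": 179, "dz": 60, "gripper": 0.3}, {"dx": 321, "dy": 179, "dz": 60, "gripper": 0.3}, {"dx": 321, "dy": 179, "dz": 60, "gripper": 0.3}, {"dx": 321, "dy": 179, "dz": 60, "gripper": 0.3}, {"dx": 321, "dy": 179, "dz": 60, "gripper": 0.3}, {"dx": 321, "dy": 179, "dz": 60, "gripper": 0.3}, {"dx": 321, "dy": 179, "dz": 60, "gripper": 0.3}, {"dx": 321, "dy": 179, "dz": 60, "gripper": 0.3}]}}

```text
invalid input at $.targets[0]: expected keys dx, dy, dz, rx, ry, rz, gripper
```

Run:
```python
from h import *
s=arm.get_state(); print({k:np.round(s[k],4).tolist() for k in('t','q','eef_pos','ee_rot','width')}); print([a for a in dir(arm) if a[0]!='_'])
f=grab('top'); save(f,'c1.png',(130,180,230,255),6)
print(proj(f,[[.424,.410,.016],[.5445,.3823,.012]]))
```

```text
{'t': 0.1, 'q': [1.6311, 0.3593, 0.0111, -0.0003, -1.2241, -0.2881], 'eef_pos': [0.1524, 0.6571, 0.2143], 'ee_rot': [3.1401, -0.0001, -0.2279], 'width': 0.0871}
['Unreachable', 'get_state', 'grab_frame', 'job_done', 'tcp_to_tips']
[[185.94571673 230.8883863 ]
 [193.31480073 200.56116068]]
```

View pics/c1.png

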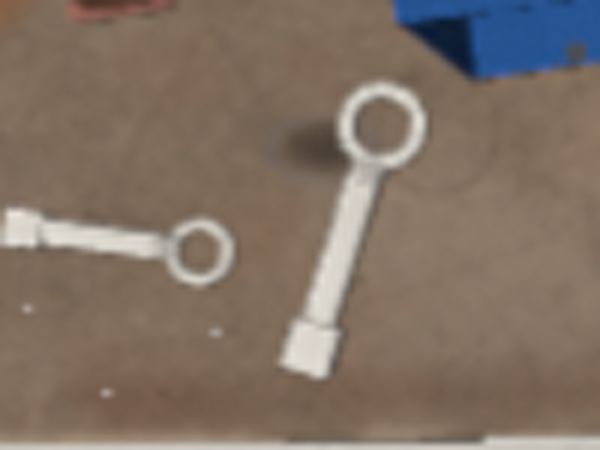

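Crop: my spanner's ring is at (383,125) and its block at (311,348), so the axis is about 17.8° off rather than 13°. I recompute the grip from ring to block.

Run:
```python
from h import *
f=pickle.load(open('top0.pkl','rb'))
hsv=cv2.cvtColor(f['frame'],cv2.COLOR_RGB2HSV)
m=(hsv[:,:,1]<45)&(hsv[:,:,2]>165)
c=[]
for y in range(209,231):
    xs=np.where(m[y,170:205])[0]+170; c.append((xs.mean(),y))
W=world(f,c,0.024)[:,:2]; mu=W.mean(0); d=np.linalg.svd(W-mu)[2][0]; d*=np.sign(d[0]); print('shaft',mu,d,np.degrees(np.arctan2(d[1],d[0])))
eye=world(f,[(193.31,200.57)],0.012)[0,:2]; b=world(f,[(181.3,237.5)],0.024)[0,:2]
a=eye-b; print(eye,b,np.linalg.norm(a),np.degrees(np.arctan2(a[1],a[0])))
a/=np.linalg.norm(a)
for ax,o in((a,eye),(d,mu+d*((eye-mu)@d))): print((o-124*ax/1000).round(4))
```

```text
shaft [0.4687241  0.40647975] [ 0.9581916  -0.28612735] -16.62624722029336
[0.54446472 0.38231898] [0.3983074  0.42646651] 0.15267929135611222 -16.80719571050348
[0.4258 0.4182]
[0.4261 0.4192]
```

Call:
{"fn": "jog_arm", "kwargs": {"targets": [{"dx": 320, "dy": 171, "dz": 110, "rx": 0, "ry": 0, "rz": 0.0635, "gripper": 0.3}, {"dx": 320, "dy": 171, "dz": 110, "rx": 0, "ry": 0, "rz": 0.0635, "gripper": 0.3}, {"dx": 320, "dy": 171, "dz": 110, "rx": 0, "ry": 0, "rz": 0.0635, "gripper": 0.3}, {"dx": 320, "dy": 171, "dz": 110, "rx": 0, "ry": 0, "rz": 0.0635, "gripper": 0.3}, {"dx": 320, "dy": 171, "dz": 110, "rx": 0, "ry": 0, "rz": 0.0635, "gripper": 0.3}, {"dx": 320, "dy": 171, "dz": 110, "rx": 0, "ry": 0, "rz": 0.0635, "gripper": 0.3}, {"dx": 320, "dy": 171, "dz": 110, "rx": 0, "ry": 0, "rz": 0.0635, "gripper": 0.3}, {"dx": 320, "dy": 171, "dz": 110, "rx": 0, "ry": 0, "rz": 0.0635, "gripper": 0.3}]}}

```text
t: 0.82
eef_pos: [0.3936, 0.446, 0.1179]
ee_rot: [-3.142, 0.0, -0.291]
force: [1.6, 1.0, 0.6]
width: 0.0612
gripper_force: 0.0
```

```bash
cat > st.py <<'E'
from h import *
s=arm.get_state(); print({k:np.round(s[k],4).tolist() for k in('t','q','eef_pos','ee_rot','width','force','gripper_force')})
E
python3 st.py
```

```text
{'t': 0.8167, 'q': [1.176, 0.3081, -0.2996, -0.0001, -0.9631, 0.1039], 'eef_pos': [0.3936, 0.446, 0.1179], 'ee_rot': [-3.1415, 0.0001, -0.291], 'width': 0.0612, 'force': [1.6089, 0.9607, 0.5765], 'gripper_force': 0.0}
```

Call:
{"fn": "jog_arm", "kwargs": {"targets": [{"dx": 39, "dy": 17, "dz": 10, "rx": 0, "ry": 0, "rz": 0, "gripper": 0.3}, {"dx": 39, "dy": 17, "dz": 14, "rx": 0, "ry": 0, "rz": 0, "gripper": 0.3}, {"dx": 39, "dy": 17, "dz": 14, "rx": 0, "ry": 0, "rz": 0, "gripper": 0.3}, {"dx": 39, "dy": 17, "dz": 40, "rx": 0, "ry": 0, "rz": 0, "gripper": 0.3}, {"dx": 39, "dy": 17, "dz": 60, "rx": 0, "ry": 0, "rz": 0, "gripper": 0.3}, {"dx": 39, "dy": 17, "dz": 60, "rx": 0, "ry": 0, "rz": 0, "gripper": 0.3}, {"dx": 39, "dy": 17, "dz": 60, "rx": 0, "ry": 0, "rz": 0, "gripper": 0.3}, {"dx": 39, "dy": 17, "dz": 60, "rx": 0, "ry": 0, "rz": 0, "gripper": 0.3}]}}

```text
t: 1.48
eef_pos: [0.425, 0.4213, 0.0597]
ee_rot: [-3.14, -0.001, -0.29]
force: [0.8, 0.1, 0.1]
width: 0.0613
gripper_force: 0.0
```

```bash
python3 st.py; python3 -c "
from h import *
f=grab('side'); pickle.dump(f,open('s1.pkl','wb')); p=proj(f,[[.426,.4185,.02]])[0].astype(int);print(p); save(f,'c2.png',(p[0]-50,p[1]-45,p[0]+50,p[1]+30),6)"
```

```text
{'t': 1.4833, 'q': [1.1076, 0.3761, -0.3544, 0.0006, -0.8391, 0.173], 'eef_pos': [0.425, 0.4213, 0.0597], 'ee_rot': [-3.1405, -0.0007, -0.2898], 'width': 0.0613, 'force': [0.7755, 0.0877, 0.1454], 'gripper_force': 0.0}
[189 203]
```

View pics/c2.png

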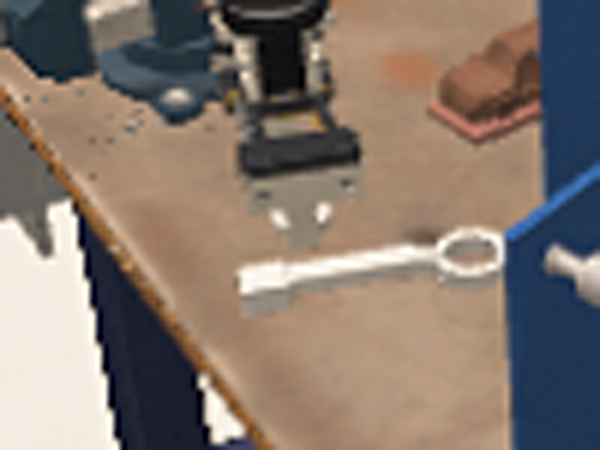

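The side crop shows the fingers at (300,230) just above the shaft near its block (290,275). I go down and close.

Call:
{"fn": "jog_arm", "kwargs": {"targets": [{"dx": 2, "dy": 3, "dz": 15, "rx": 0, "ry": 0, "rz": 0, "gripper": 0.3}, {"dx": 2, "dy": 3, "dz": 33, "rx": 0, "ry": 0, "rz": 0, "gripper": 0.3}, {"dx": 2, "dy": 3, "dz": 33, "rx": 0, "ry": 0, "rz": 0, "gripper": 0.3}, {"dx": 2, "dy": 3, "dz": 33, "rx": 0, "ry": 0, "rz": 0, "gripper": 0.85}, {"dx": 2, "dy": 3, "dz": 33, "rx": 0, "ry": 0, "rz": 0, "gripper": 0.85}, {"dx": 2, "dy": 3, "dz": 33, "rx": 0, "ry": 0, "rz": 0, "gripper": 0.85}, {"dx": 2, "dy": 3, "dz": 33, "rx": 0, "ry": 0, "rz": 0, "gripper": 0.85}, {"dx": 2, "dy": 3, "dz": 33, "rx": 0, "ry": 0, "rz": 0, "gripper": 0.85}], "force": 45}}

```text
t: 2.2
eef_pos: [0.4263, 0.4171, 0.0263]
ee_rot: [-3.14, -0.0, -0.291]
force: [-0.2, -0.2, 0.8]
width: 0.0336
gripper_force: 0.0
```

Call:
{"fn": "jog_arm", "kwargs": {"targets": [{"dx": 0, "dy": 0, "dz": 0, "rx": 0, "ry": 0, "rz": 0, "gripper": 0.85}, {"dx": 0, "dy": 0, "dz": 0, "rx": 0, "ry": 0, "rz": 0, "gripper": 0.85}, {"dx": 0, "dy": 0, "dz": -20, "rx": 0, "ry": 0, "rz": 0, "gripper": 0.85}, {"dx": 0, "dy": 0, "dz": -40, "rx": 0, "ry": 0, "rz": 0, "gripper": 0.85}, {"dx": 0, "dy": 0, "dz": -80, "rx": 0, "ry": 0, "rz": 0, "gripper": 0.85}, {"dx": 0, "dy": 0, "dz": -120, "rx": 0, "ry": 0, "rz": 0, "gripper": 0.85}, {"dx": 0, "dy": 0, "dz": -120, "rx": 0, "ry": 0, "rz": 0, "gripper": 0.85}, {"dx": 0, "dy": 0, "dz": -120, "rx": 0, "ry": 0, "rz": 0, "gripper": 0.85}]}}

```text
t: 2.87
eef_pos: [0.427, 0.4181, 0.1487]
ee_rot: [-3.136, -0.001, -0.291]
force: [0.6, -0.8, -0.4]
width: 0.0136
gripper_force: 0.0
```

```bash
python3 st.py
python3 - <<'E'
import numpy as np
from scipy.optimize import least_squares
D=[([.3593,.0111,-1.2241],[.15236,.65710,.21431]),([.3081,-.2996,-.9631],[.3936,.446,.1179]),([.3761,-.3544,-.8391],[.425,.4213,.0597])]
from h import arm
s=arm.get_state(); D.append(([s['q'][1],s['q'][2],s['q'][4]],s['eef_pos']))
def fk(p,q):
    q2,q3,q5=q; a1,h,L1,L2,e=p; f=q2-q3; g=f-q5; L3=0
    r=a1+L1*np.sin(q2)+L2*np.cos(f)+e*np.sin(f); z=h+L1*np.cos(q2)-L2*np.sin(f)+e*np.cos(f)
    return np.array([r,z])
for q,p in D: print(q[0]-q[1]-q[2],np.hypot(p[0],p[1]),p[2])
# h absorbs -L3 (tool down); a1=0,e=0 or free
r=least_squares(lambda p: np.concatenate([fk([0,p[0],p[1],p[2],0],q)-[np.hypot(x[0],x[1]),x[2]] for q,x in D]),[0.2,.5,.5]); print(r.x,r.fun.round(4))
E
```

```text
{'t': 2.8667, 'q': [1.1018, 0.2802, -0.2613, 0.0004, -1.0235, 0.1777], 'eef_pos': [0.427, 0.4181, 0.1487], 'ee_rot': [-3.1359, -0.0014, -0.2911], 'width': 0.0136, 'force': [0.5704, -0.7936, -0.4261], 'gripper_force': 0.0}
1.5723 0.674532415529454 0.21431
1.5707999999999998 0.5948419622050886 0.1179
1.5695999999999999 0.5984301880754346 0.0597
1.5649031192483465 0.597647339464799 0.1486607131657728
[-0.23999744  0.66141172  0.47722517] [ 0.0066  0.002  -0.0025 -0.0001 -0.     -0.0029 -0.0058  0.001 ]
```

The fingers are slower than I allowed, so I lifted before they gripped. I reopen and repeat with more closing time.

Call:
{"fn": "jog_arm", "kwargs": {"targets": [{"dx": 0, "dy": 0, "dz": 0, "rx": 0, "ry": 0, "rz": 0, "gripper": 0.3}, {"dx": 0, "dy": 0, "dz": 0, "rx": 0, "ry": 0, "rz": 0, "gripper": 0.3}, {"dx": 0, "dy": 0, "dz": 0, "rx": 0, "ry": 0, "rz": 0, "gripper": 0.3}, {"dx": 0, "dy": 0, "dz": 0, "rx": 0, "ry": 0, "rz": 0, "gripper": 0.3}, {"dx": 0, "dy": 0, "dz": 10, "rx": 0, "ry": 0, "rz": 0, "gripper": 0.3}, {"dx": 0, "dy": 0, "dz": 30, "rx": 0, "ry": 0, "rz": 0, "gripper": 0.3}, {"dx": 0, "dy": 0, "dz": 60, "rx": 0, "ry": 0, "rz": 0, "gripper": 0.3}, {"dx": 0, "dy": 0, "dz": 80, "rx": 0, "ry": 0, "rz": 0, "gripper": 0.3}]}}

```text
t: 3.53
eef_pos: [0.4253, 0.4156, 0.0625]
ee_rot: [3.14, 0.001, -0.292]
force: [0.4, -0.4, 0.6]
width: 0.0592
gripper_force: 0.0
```

```bash
python3 - <<'E'
from h import *
a=pickle.load(open('s1.pkl','rb')); f=grab('side')
d=np.abs(a['frame'].astype(int)-f['frame']).max(2)>40; ys,xs=np.where(d); print('changed px',len(xs))
hs=lambda F:(cv2.cvtColor(F['frame'],cv2.COLOR_RGB2HSV)[:,:,1]<45)&(F['frame'].max(2)>165)
for F in(a,f):
    m=hs(F); b=m[203:220,175:225]; y,x=np.where(b); print(len(x),x.mean()+175,y.mean()+203)
    m=hs(F)[203:225,205:225]; y,x=np.where(m); print(' ring',len(x),x.mean()+205,y.mean()+203)
save(f,'c3.png',(139,158,239,233),6)
E
python3 st.py
```

```text
changed px 453
53 190.0 203.83018867924528
 ring 8 215.5 203.125
53 190.0 203.83018867924528
 ring 8 215.5 203.125
{'t': 3.5833, 'q': [1.1018, 0.3737, -0.3603, -0.002, -0.8448, 0.1777], 'eef_pos': [0.4239, 0.4135, 0.0587], 'ee_rot': [3.1341, 0.0028, -0.2927], 'width': 0.0599, 'force': [-1.6798, -1.8522, -4.321], 'gripper_force': 0.0}
```

View pics/c3.png

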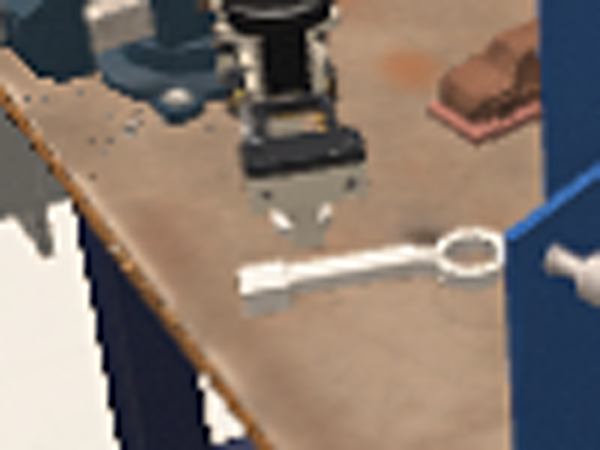

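The side crop shows the spanner unmoved, fingers above the shaft at (300,235).

Call:
{"fn": "jog_arm", "kwargs": {"targets": [{"dx": 0, "dy": 0, "dz": 20, "rx": 0, "ry": 0, "rz": 0, "gripper": 0.3}, {"dx": 0, "dy": 0, "dz": 40, "rx": 0, "ry": 0, "rz": 0, "gripper": 0.3}, {"dx": 0, "dy": 0, "dz": 40, "rx": 0, "ry": 0, "rz": 0, "gripper": 0.3}, {"dx": 0, "dy": 0, "dz": 40, "rx": 0, "ry": 0, "rz": 0, "gripper": 0.85}, {"dx": 0, "dy": 0, "dz": 40, "rx": 0, "ry": 0, "rz": 0, "gripper": 0.85}, {"dx": 0, "dy": 0, "dz": 40, "rx": 0, "ry": 0, "rz": 0, "gripper": 0.85}, {"dx": 0, "dy": 0, "dz": 40, "rx": 0, "ry": 0, "rz": 0, "gripper": 0.85}, {"dx": 0, "dy": 0, "dz": 40, "rx": 0, "ry": 0, "rz": 0, "gripper": 0.85}]}}

```text
t: 4.25
eef_pos: [0.4264, 0.4172, 0.0265]
ee_rot: [-3.14, -0.0, -0.291]
force: [1.3, 0.6, -0.1]
width: 0.0336
gripper_force: 0.0
```

Call:
{"fn": "jog_arm", "kwargs": {"targets": [{"dx": 0, "dy": 0, "dz": 0, "rx": 0, "ry": 0, "rz": 0, "gripper": 0.85}, {"dx": 0, "dy": 0, "dz": 0, "rx": 0, "ry": 0, "rz": 0, "gripper": 0.85}, {"dx": 0, "dy": 0, "dz": 0, "rx": 0, "ry": 0, "rz": 0, "gripper": 0.85}, {"dx": 0, "dy": 0, "dz": 0, "rx": 0, "ry": 0, "rz": 0, "gripper": 0.85}, {"dx": 0, "dy": 0, "dz": 0, "rx": 0, "ry": 0, "rz": 0, "gripper": 0.85}, {"dx": 0, "dy": 0, "dz": 0, "rx": 0, "ry": 0, "rz": 0, "gripper": 0.85}, {"dx": 0, "dy": 0, "dz": 0, "rx": 0, "ry": 0, "rz": 0, "gripper": 0.85}, {"dx": 0, "dy": 0, "dz": 0, "rx": 0, "ry": 0, "rz": 0, "gripper": 0.85}]}}

```text
t: 4.92
eef_pos: [0.4261, 0.4166, 0.0254]
ee_rot: [3.141, -0.0, -0.291]
force: [0.4, -0.4, -0.0]
width: 0.0131
gripper_force: 0.0
```

Run:
```python
from h import *
f=grab('side'); g=grab('top')
a=f['frame'][165:235,139:229]; b=g['frame'][185:255,150:240]
cv2.imwrite('pics/c4.png',cv2.resize(np.vstack([a,b])[:,:,::-1],None,fx=4.2,fy=4.2,interpolation=cv2.INTER_CUBIC))
p=arm.get_state()['eef_pos']; print(proj(f,[p,p-[0,0,.022]]),proj(g,[p,p-[0,0,.022]]))
```

```text
[[190.01641229 202.48213394]
 [190.47524026 206.52804894]] [[183.8159348  230.36134131]
 [184.89306856 230.40403812]]
```

View pics/c4.png

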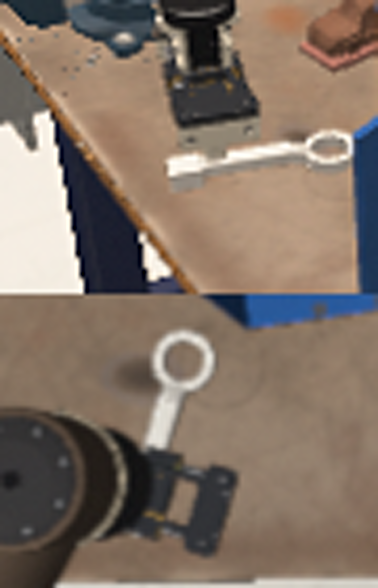

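The side crop (top half) shows the finger at (218,140) ending near the shaft's top edge, yet the top crop agrees laterally with the spanner. I check with depth.

Run:
```python
from h import *
f=grab('side'); s=arm.get_state(); print(s['width'],s['eef_pos'],s['gripper_force'])
p=s['eef_pos']; yaw=s['ee_rot'][2]; u=np.array([np.cos(yaw),np.sin(yaw)]); v=np.array([-u[1],u[0]])
ys,xs=np.mgrid[186:212,176:226]; P=world(f,np.c_[xs.ravel(),ys.ravel()]); 
a=(P[:,:2]-p[:2])@u; c=(P[:,:2]-p[:2])@v
for y in range(186,212):
    i=[(y-186)*50+(x-176) for x in range(180,200,2)]
    print(y,' '.join(f"{a[k]*1000:.0f}/{c[k]*1000:.0f}/{P[k,2]*1000:.0f}" for k in i))
```

```text
0.013434340030240077 [0.42610121 0.41661444 0.0254151 ] 0.0
186 -34/-11/125 -28/-43/144 -19/-27/132 -11/-20/126 -2/-20/125 5/-27/128 13/-27/126 18/-59/146 30/-29/124 60/159/-1
187 -35/-21/127 -27/-23/126 -22/-53/144 -11/-24/124 -4/-33/128 4/-32/126 12/-31/124 17/-70/148 24/-70/147 32/-71/146
188 -36/-27/126 -29/-31/127 -23/-59/144 -13/-38/129 -7/-67/146 0/-71/147 8/-70/145 16/-74/146 23/-79/148 31/-77/145
189 -38/-39/129 -30/-40/128 -24/-69/146 -16/-68/144 -8/-75/147 -1/-74/145 7/-79/146 15/-80/145 22/-82/145 30/-88/148
190 -40/-72/146 -33/-76/147 -25/-80/148 -17/-80/147 -10/-83/148 -2/-81/144 6/-87/147 13/-89/147 21/-87/144 29/-90/145
191 -41/-77/144 -33/-81/146 -26/-83/146 -18/-84/145 -10/-83/143 -3/-92/147 5/-94/147 13/-92/144 20/-94/144 28/-95/143
192 -42/-82/143 -34/-88/146 -26/-88/144 -19/-94/147 -12/-97/147 -3/-91/142 4/-99/146 12/-94/141 19/-101/144 28/-93/137
193 -42/-77/135 -35/-93/144 -28/-96/145 -20/-100/146 -12/-97/142 -4/-97/141 4/-91/135 12/-95/137 19/-98/137 27/-94/133
194 -31/115/-1 -36/-95/141 -28/-93/138 -20/-96/139 -12/-95/136 -5/-98/137 3/-98/135 11/-94/131 19/-9
[... 1087 characters left out ...]
05 -44/-0/21 -36/-7/25 -28/-8/23 -20/-16/27 -11/-14/24 -2/-13/22 6/-12/19 15/-10/16 24/-10/14 33/-6/9
206 -45/-15/26 -37/-10/21 -28/-11/20 -20/-15/21 -11/-6/13 -2/-6/11 5/-15/16 16/6/-1 25/4/-1 33/-3/2
207 -46/-13/20 -37/-12/17 -29/-10/14 -20/-13/15 -11/5/-0 -2/2/-0 6/-6/4 15/-5/1 24/-1/-3 32/-6/-2
208 -46/-9/12 -38/-11/11 -29/-13/11 -21/-8/6 -12/-5/1 -3/-3/-2 5/-8/0 14/-7/-2 23/-6/-5 30/-18/2
209 -47/-12/9 -39/-13/8 -30/-9/3 -21/-12/3 -13/-10/-0 -4/-12/-1 4/-21/4 12/-18/0 20/-23/3 29/-24/2
210 -47/-9/1 -39/-10/0 -30/-7/-4 -22/-12/-2 -14/-19/1 -5/-19/-1 3/-22/0 11/-25/1 20/-25/-2 28/-28/-1
211 -48/-14/-0 -40/-20/2 -31/-18/-1 -23/-22/0 -15/-25/0 -6/-24/-2 2/-31/2 11/-25/-5 19/-32/-2 27/-35/-1
```

Call:
{"fn": "jog_arm", "kwargs": {"targets": [{"dx": 0, "dy": 0, "dz": 0, "rx": 0, "ry": 0, "rz": 0, "gripper": 0.4}, {"dx": 0, "dy": 0, "dz": 0, "rx": 0, "ry": 0, "rz": 0, "gripper": 0.4}, {"dx": 0, "dy": 0, "dz": 0, "rx": 0, "ry": 0, "rz": 0, "gripper": 0.4}, {"dx": 0, "dy": 0, "dz": 0, "rx": 0, "ry": 0, "rz": 0, "gripper": 0.4}, {"dx": 0, "dy": 0, "dz": 0, "rx": 0, "ry": 0, "rz": 0, "gripper": 0.4}, {"dx": 0, "dy": 0, "dz": 0, "rx": 0, "ry": 0, "rz": 0, "gripper": 0.4}, {"dx": 0, "dy": 0, "dz": 0, "rx": 0, "ry": 0, "rz": 0, "gripper": 0.4}, {"dx": 0, "dy": 0, "dz": 0, "rx": 0, "ry": 0, "rz": 0, "gripper": 0.4}]}}

```text
t: 5.73
eef_pos: [0.4261, 0.4166, 0.0255]
ee_rot: [-3.142, -0.0, -0.291]
force: [-0.4, -0.5, -0.2]
width: 0.0522
gripper_force: 0.0
```

Run:
```python
from h import *
print(arm.tcp_to_tips)
f=grab('side'); s=arm.get_state(); p=s['eef_pos']; print(s['width'],p)
yaw=s['ee_rot'][2]; u=np.array([np.cos(yaw),np.sin(yaw)]); v=np.array([-u[1],u[0]])
# near finger pixels: depth points with c in -60..-25, |a|<12
ys,xs=np.mgrid[150:225,150:230]; P=world(f,np.c_[xs.ravel(),ys.ravel()]); a=(P[:,:2]-p[:2])@u*1000; c=(P[:,:2]-p[:2])@v*1000; z=P[:,2]*1000
for lo in range(0,140,5):
    k=(abs(a)<14)&(z>=lo)&(z<lo+5)&(c<-14)&(c>-110); print(lo,k.sum(),np.percentile(c[k],[5,50,95]).round() if k.sum() else '', np.percentile(a[k],[0,100]).round() if k.sum() else '')
save(f,'c5.png',(150,150,230,225),7)
```

```text
0.022
0.05267323352312779 [0.42608298 0.41657731 0.02540433]
0 50 [-104.  -70.  -19.] [-14.  13.]
5 2 [-49. -34. -19.] [-13.   3.]
10 0  
15 0  
20 0  
25 0  
30 0  
35 1 [-37. -37. -37.] [-4. -4.]
40 7 [-43. -41. -39.] [-13.   8.]
45 4 [-44. -41. -40.] [-8.  9.]
50 5 [-44. -42. -39.] [-13.   4.]
55 5 [-45. -41. -39.] [-8.  5.]
60 5 [-48. -41. -41.] [-12.   5.]
65 2 [-45. -45. -44.] [-11.   5.]
70 4 [-48. -45. -44.] [-11.   1.]
75 0  
80 0  
85 0  
90 0  
95 0  
100 4 [-90. -86. -83.] [-14.  10.]
105 8 [-91. -90. -85.] [-10.  14.]
110 5 [-91. -88. -86.] [-14.  10.]
115 8 [-90. -88. -84.] [-13.   7.]
120 4 [-92. -88. -87.] [-9. 10.]
125 11 [-95. -39. -30.] [-13.  12.]
130 8 [-96. -94. -23.] [-13.  14.]
135 11 [-97. -95. -21.] [-14.  11.]
```

View pics/c5.png

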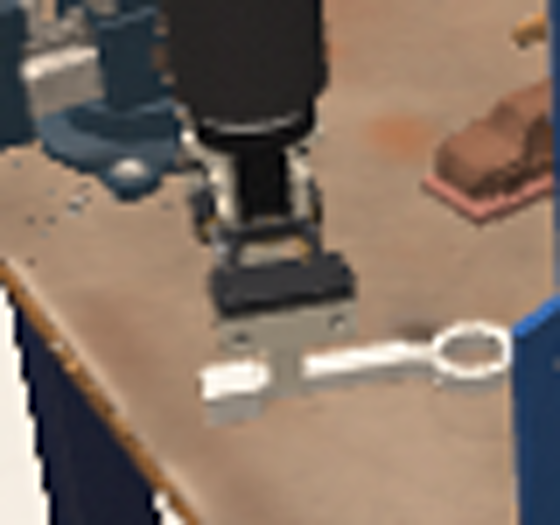

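The near finger's tip really stands at z≈38 mm while the pose implies 3 mm: the real gripper is about 35 mm higher than reported. I go down in a guarded way.

Call:
{"fn": "jog_arm", "kwargs": {"targets": [{"dx": 0, "dy": 3, "dz": 10, "rx": 0, "ry": 0, "rz": 0, "gripper": 0.4}, {"dx": 0, "dy": 3, "dz": 18, "rx": 0, "ry": 0, "rz": 0, "gripper": 0.4}, {"dx": 0, "dy": 3, "dz": 22, "rx": 0, "ry": 0, "rz": 0, "gripper": 0.4}, {"dx": 0, "dy": 3, "dz": 24, "rx": 0, "ry": 0, "rz": 0, "gripper": 0.4}, {"dx": 0, "dy": 3, "dz": 26, "rx": 0, "ry": 0, "rz": 0, "gripper": 0.4}, {"dx": 0, "dy": 3, "dz": 28, "rx": 0, "ry": 0, "rz": 0, "gripper": 0.4}, {"dx": 0, "dy": 3, "dz": 28, "rx": 0, "ry": 0, "rz": 0, "gripper": 0.4}, {"dx": 0, "dy": 3, "dz": 28, "rx": 0, "ry": 0, "rz": 0, "gripper": 0.4}]}}

```text
t: 6.45
eef_pos: [0.4253, 0.4138, -0.0025]
ee_rot: [-3.142, -0.0, -0.291]
force: [-0.7, -0.7, -0.5]
width: 0.0528
gripper_force: 0.0
```

```bash
cat > fing.py <<'E'
from h import *
f=grab('side'); s=arm.get_state(); p=s['eef_pos']; print(s['width'],p,s['force'])
yaw=s['ee_rot'][2]; u=np.array([np.cos(yaw),np.sin(yaw)]); v=np.array([-u[1],u[0]])
ys,xs=np.mgrid[150:225,150:230]; P=world(f,np.c_[xs.ravel(),ys.ravel()]); a=(P[:,:2]-p[:2])@u*1000; c=(P[:,:2]-p[:2])@v*1000; z=P[:,2]*1000
k=(abs(a)<14)&(z>5)&(z<90)&(c<-27)&(c>-70); print(np.sort(z[k]).round(),c[k].round())
E
python3 fing.py
```

```text
0.052355985257328375 [ 0.42533226  0.41387714 -0.0023756 ] [-0.25655996 -0.10031316  0.95037291]
[13. 15. 16. 17. 17. 18. 19. 19. 21. 21. 23. 24. 26. 27. 27. 28. 29. 29.
 31. 32. 33. 34. 36. 37. 39. 39. 40. 42. 42. 44.] [-43. -46. -42. -50. -44. -30. -48. -45. -45. -43. -44. -41. -46. -40.
 -47. -45. -43. -40. -47. -40. -45. -41. -44. -40. -44. -46. -42. -46.
 -42. -48.]
```

Call:
{"fn": "jog_arm", "kwargs": {"targets": [{"dx": 0, "dy": 0, "dz": 3, "rx": 0, "ry": 0, "rz": 0, "gripper": 0.4}, {"dx": 0, "dy": 0, "dz": 5, "rx": 0, "ry": 0, "rz": 0, "gripper": 0.4}, {"dx": 0, "dy": 0, "dz": 5, "rx": 0, "ry": 0, "rz": 0, "gripper": 0.9}, {"dx": 0, "dy": 0, "dz": 5, "rx": 0, "ry": 0, "rz": 0, "gripper": 0.9}, {"dx": 0, "dy": 0, "dz": 5, "rx": 0, "ry": 0, "rz": 0, "gripper": 0.9}, {"dx": 0, "dy": 0, "dz": 5, "rx": 0, "ry": 0, "rz": 0, "gripper": 0.9}, {"dx": 0, "dy": 0, "dz": 5, "rx": 0, "ry": 0, "rz": 0, "gripper": 0.9}, {"dx": 0, "dy": 0, "dz": 5, "rx": 0, "ry": 0, "rz": 0, "gripper": 0.9}], "force": 50}}

```text
t: 7.17
eef_pos: [0.4253, 0.4139, -0.0074]
ee_rot: [-3.141, -0.0, -0.291]
force: [-0.3, 1.3, 0.0]
width: 0.0213
gripper_force: 49.9
```

Call:
{"fn": "jog_arm", "kwargs": {"targets": [{"dx": 0, "dy": 0, "dz": 0, "rx": 0, "ry": 0, "rz": 0, "gripper": 0.9}, {"dx": 0, "dy": 0, "dz": 0, "rx": 0, "ry": 0, "rz": 0, "gripper": 0.9}, {"dx": 0, "dy": 0, "dz": 0, "rx": 0, "ry": 0, "rz": 0, "gripper": 0.9}, {"dx": 0, "dy": 0, "dz": 0, "rx": 0, "ry": 0, "rz": 0, "gripper": 0.9}, {"dx": 0, "dy": 0, "dz": 0, "rx": 0, "ry": 0, "rz": 0, "gripper": 0.9}, {"dx": 0, "dy": 0, "dz": 0, "rx": 0, "ry": 0, "rz": 0, "gripper": 0.9}, {"dx": 0, "dy": 0, "dz": 0, "rx": 0, "ry": 0, "rz": 0, "gripper": 0.9}, {"dx": 0, "dy": 0, "dz": 0, "rx": 0, "ry": 0, "rz": 0, "gripper": 0.9}]}}

```text
t: 7.83
eef_pos: [0.4253, 0.4139, -0.0074]
ee_rot: [-3.141, -0.0, -0.291]
force: [0.0, 0.6, 0.4]
width: 0.0216
gripper_force: 49.8
```

Gripped. Lift.

Call:
{"fn": "jog_arm", "kwargs": {"targets": [{"dx": 0, "dy": 0, "dz": -15, "rx": 0, "ry": 0, "rz": 0, "gripper": 0.9}, {"dx": 0, "dy": 0, "dz": -45, "rx": 0, "ry": 0, "rz": 0, "gripper": 0.9}, {"dx": 0, "dy": 0, "dz": -80, "rx": 0, "ry": 0, "rz": 0, "gripper": 0.9}, {"dx": 0, "dy": 0, "dz": -120, "rx": 0, "ry": 0, "rz": 0, "gripper": 0.9}, {"dx": 0, "dy": 0, "dz": -150, "rx": 0, "ry": 0, "rz": 0, "gripper": 0.9}, {"dx": 0, "dy": 0, "dz": -170, "rx": 0, "ry": 0, "rz": 0, "gripper": 0.9}, {"dx": 0, "dy": 0, "dz": -180, "rx": 0, "ry": 0, "rz": 0, "gripper": 0.9}, {"dx": 0, "dy": 0, "dz": -180, "rx": 0, "ry": 0, "rz": 0, "gripper": 0.9}]}}

```text
t: 8.5
eef_pos: [0.4256, 0.4143, 0.1743]
ee_rot: [-3.139, -0.001, -0.291]
force: [-0.5, -0.0, -2.0]
width: 0.0215
gripper_force: 49.9
```

```bash
python3 st.py
cat > meas.py <<'E'
from h import *
# spanner seen from both cams: bright desaturated points near the expected gripped place; prints eye from fitting
import sys
s=arm.get_state(); p=np.array(s['eef_pos']); 
from scipy.spatial.transform import Rotation as Ro
R=Ro.from_euler('xyz',s['ee_rot']).as_matrix()
for n in('top','side'):
    f=grab(n); hsv=cv2.cvtColor(f['frame'],cv2.COLOR_RGB2HSV); m=(hsv[:,:,1]<50)&(hsv[:,:,2]>150)
    ys,xs=np.where(m&(f['z_map']>0)); P=world(f,np.c_[xs,ys]); L=(P-p)@R*1000
    k=(L[:,0]>15)&(L[:,0]<190)&(abs(L[:,1])<60)&(L[:,2]>-70)&(L[:,2]<40)
    L=L[k]; r=L[:,0]>L[:,0].max()-55
    print(n,k.sum(),'ring x',L[:,0].max().round(),'ring mean',L[r].mean(0).round(1),'shaft mean y,z',L[~r].mean(0).round(1),'yz med',np.median(L[r],0).round(1))
    u=np.c_[xs,ys][k]
    if k.sum(): print('  px bbox',u.min(0),u.max(0))
    pickle.dump(f,open(n+'m.pkl','wb'))
E
python3 meas.py
```

```text
{'t': 8.5, 'q': [1.1008, 0.2544, -0.2334, 0.0001, -1.08, 0.1786], 'eef_pos': [0.4256, 0.4143, 0.1743], 'ee_rot': [-3.1386, -0.0006, -0.2913], 'width': 0.0215, 'force': [-0.5414, -0.0336, -1.9774], 'gripper_force': 49.8514}
top 192 ring x 151.0 ring mean [123.4   0.2 -22.7] shaft mean y,z [ 64.6   0.7 -29.9] yz med [124.2  -0.5 -22.6]
  px bbox [176 189] [193 221]
side 83 ring x 147.0 ring mean [120.1   1.1 -20.7] shaft mean y,z [ 59.8   5.1 -28.4] yz med [120.4   2.9 -21. ]
  px bbox [191 162] [222 170]
```

Call:
{"fn": "jog_arm", "kwargs": {"targets": [{"dx": 0, "dy": 0, "dz": 0, "rx": 0, "ry": 0.1, "rz": 0, "gripper": 0.9}, {"dx": 0, "dy": 0, "dz": 0, "rx": 0, "ry": 0.2, "rz": 0, "gripper": 0.9}, {"dx": 0, "dy": 0, "dz": 0, "rx": 0, "ry": 0.3, "rz": 0, "gripper": 0.9}, {"dx": 0, "dy": 0, "dz": 0, "rx": 0, "ry": 0.4, "rz": 0, "gripper": 0.9}, {"dx": 0, "dy": 0, "dz": 0, "rx": 0, "ry": 0.5, "rz": 0, "gripper": 0.9}, {"dx": 0, "dy": 0, "dz": 0, "rx": 0, "ry": 0.5, "rz": 0, "gripper": 0.9}, {"dx": 0, "dy": 0, "dz": 0, "rx": 0, "ry": 0.5, "rz": 0, "gripper": 0.9}, {"dx": 0, "dy": 0, "dz": 0, "rx": 0, "ry": 0.5, "rz": 0, "gripper": 0.9}]}}

```text
t: 9.27
eef_pos: [0.4247, 0.4132, 0.1708]
ee_rot: [3.138, -0.498, -0.289]
force: [-0.2, -0.1, -1.6]
width: 0.0214
gripper_force: 49.9
```

```bash
python3 st.py; python3 meas.py
cat > kin.py <<'E'
import numpy as np
from scipy.spatial.transform import Rotation as Ro
from scipy.optimize import least_squares
def fk(q,p):
    a1,h,L1,e,L2,L3=p
    ry=lambda a: Ro.from_euler('y',a); rx=lambda a: Ro.from_euler('x',a); rz=lambda a: Ro.from_euler('z',a)
    R=rz(q[0]); x=R.apply([a1,0,h]); R2=R*ry(q[1]); x=x+R2.apply([0,0,L1]); R3=R2*ry(-q[2]); x=x+R3.apply([L2,0,e])
    R4=R3*rx(q[3]); R5=R4*ry(-q[4]); x=x+R5.apply([L3,0,0]); R6=R5*rx(q[5])
    # tool z = R6 x axis
    T=R6.as_matrix(); return x,T
E
python3 - <<'E'
from kin import *; from h import arm
s=arm.get_state()
D=[([1.6311,.3593,.0111,-.0003,-1.2241,-.2881],[.15236,.65710,.21431]),([1.176,.3081,-.2996,-.0001,-.9631,.1039],[.3936,.446,.1179]),([1.1018,.2802,-.2613,.0004,-1.0235,.1777],[.427,.4181,.1487]),([1.1008,.2544,-.2334,.0001,-1.08,.1786],[.4256,.4143,.1743]),(list(s['q']),list(s['eef_pos']))]
r=least_squares(lambda p: np.concatenate([(fk(q,p)[0]-x)*1000 for q,x in D]+[0.01*(p-[0,.3,.6,0,.5,.3])]),[0,.3,.6,0,.5,.3]); print(r.x.round(4),r.fun.round(1))
np.save('kp.npy',r.x)
x,T=fk(s['q'],r.x); print(T.round(3)); print(Ro.from_euler('xyz',s['ee_rot']).as_matrix().round(3))
E
```

```text
{'t': 9.2667, 'q': [1.3746, 0.194, -0.6715, 0.6654, -0.8791, -0.5719], 'eef_pos': [0.4247, 0.4132, 0.1708], 'ee_rot': [3.1382, -0.4982, -0.2892], 'width': 0.0214, 'force': [-0.2124, -0.0748, -1.6218], 'gripper_force': 49.8512}
top 224 ring x 152.0 ring mean [124.2   0.2 -21.9] shaft mean y,z [ 58.3   1.2 -29.5] yz med [123.2  -0.2 -21.8]
  px bbox [173 194] [188 231]
side 106 ring x 149.0 ring mean [120.8   1.4 -24.1] shaft mean y,z [ 55.9   3.5 -31.7] yz med [119.1   4.5 -24.2]
  px bbox [186 150] [214 168]
[ 0.5329 -0.5144  0.3074 -0.2738  0.1062 -0.6852] [-191.6   -9.9  -49.3 -179.4   68.1   60.4 -172.    84.7   28.1 -165.7
   97.1    2.4  -10.9   -2.9  -41.6    0.    -0.    -0.    -0.    -0.
   -0. ]
[[-0.476 -0.874  0.102]
 [ 0.048  0.09   0.995]
 [-0.878  0.478 -0.   ]]
[[ 0.841 -0.288  0.458]
 [-0.253 -0.958 -0.138]
 [ 0.478  0.    -0.878]]
```

```bash
cat > kin.py <<'E'
import numpy as np
from scipy.spatial.transform import Rotation as Ro
from scipy.optimize import least_squares
def fk(q,p):
    a1,h,L1,e,L2,L3,b=p
    r=lambda ax,a: Ro.from_euler(ax,a)
    R=r('z',q[0]); x=R.apply([a1,b,h]); R=R*r('y',q[1]); x=x+R.apply([0,0,L1]); R=R*r('y',-q[2]); x=x+R.apply([L2,0,e])
    R=R*r('x',q[3])*r('y',-q[4]); x=x+R.apply([L3,0,0]); R=R*r('x',q[5])
    return x,R.as_matrix()
LO=np.array([-3.07,-1.43,-1.02,-3.03,-3.05,-3.03]); HI=np.array([3.07,2.12,1.25,1.67,0,3.03])
def ik(x,R,p,C,q0):
    f=lambda q:np.concatenate([(fk(q,p)[0]-x)*5,(fk(q,p)[1]@C-R).ravel()])
    r=least_squares(f,np.clip(q0,LO+.01,HI-.01),bounds=(LO,HI)); return r.x,np.abs(r.fun).max()
E
python3 - <<'E'
from kin import *; from h import arm
s=arm.get_state()
D=[([1.6311,.3593,.0111,-.0003,-1.2241,-.2881],[.15236,.65710,.21431],[3.1401,0,-.2279]),([1.176,.3081,-.2996,-.0001,-.9631,.1039],[.3936,.446,.1179],[3.1415,0,-.291]),([1.1018,.2802,-.2613,.0004,-1.0235,.1777],[.427,.4181,.1487],[-3.1359,-.0014,-.2911]),([1.1008,.2544,-.2334,.0001,-1.08,.1786],[.4256,.4143,.1743],[-3.1386,-.0006,-.2913]),(list(s['q']),list(s['eef_pos']),list(s['ee_rot']))]
p0=np.array([0,.3,.6,0,.5,.3,-.19])
r=least_squares(lambda p: np.concatenate([(fk(q,p)[0]-x)*1000 for q,x,_ in D]+[0.01*(p-p0)]),p0); print(r.x.round(4),r.fun.round(1))
np.save('kp.npy',r.x)
for q,x,e in D: print((fk(q,r.x)[1].T@Ro.from_euler('xyz',e).as_matrix()).round(2).tolist())
E
```

```text
[ 0.4314 -0.2096  0.3395 -0.1744  0.1579 -0.2848 -0.1936] [  2.2  -6.5 -39.1   2.1   0.5  47.5   3.    2.   21.9   6.8   9.5   1.4
  -8.8  -7.9 -31.6   0.   -0.   -0.   -0.   -0.   -0.   -0. ]
[[0.0, -0.0, 1.0], [-0.84, 0.55, 0.0], [-0.55, -0.84, 0.0]]
[[0.0, -0.0, 1.0], [-0.98, -0.21, 0.0], [0.21, -0.98, -0.0]]
[[-0.0, -0.0, 1.0], [-0.94, -0.35, -0.0], [0.35, -0.94, 0.0]]
[[-0.0, 0.0, 1.0], [-0.94, -0.35, -0.0], [0.35, -0.94, 0.0]]
[[-0.83, 0.09, 0.55], [-0.53, 0.17, -0.83], [-0.17, -0.98, -0.09]]
```

```bash
cat > kin.py <<'E'
import numpy as np
from scipy.spatial.transform import Rotation as Ro
from scipy.optimize import least_squares
S=[1,1,-1,1,-1,-1]
def fk(q,p,S=None):
    S=S or globals()['S']
    a1,h,L1,e,L2,L3,b,k=p; q=[u*v for u,v in zip(q,S)]
    r=lambda ax,a: Ro.from_euler(ax,a)
    R=r('z',q[0]); x=R.apply([a1,b,h]); R=R*r('y',q[1]); x=x+R.apply([k,0,L1]); R=R*r('y',q[2]); x=x+R.apply([L2,0,e])
    R=R*r('x',q[3])*r('y',q[4]); x=x+R.apply([L3,0,0]); R=R*r('x',q[5])
    return x,R.as_matrix()
LO=np.array([-3.07,-1.43,-1.02,-3.03,-3.05,-3.03]); HI=np.array([3.07,2.12,1.25,1.67,0,3.03])
def ik(x,R,p,C,q0):
    f=lambda q:np.concatenate([(fk(q,p)[0]-x)*5,(fk(q,p)[1]@C-R).ravel()])
    r=least_squares(f,np.clip(q0,LO+.01,HI-.01),bounds=(LO,HI)); return r.x,np.abs(r.fun).max()
D=[([1.6311,.3593,.0111,-.0003,-1.2241,-.2881],[.15236,.65710,.21431],[3.1401,0,-.2279]),([1.176,.3081,-.2996,-.0001,-.9631,.1039],[.3936,.446,.1179],[3.1415,0,-.291]),([1.1076,.3761,-.3544,.0006,-.8391,.173],[.425,.4213,.0597],[-3.1405,-.0007,-.2898]),([1.1018,.2802,-.2613,.0004,-1.0235,.1777],[.427,.4181,.1487],[-3.1359,-.0014,-.2911]),([1.1018,.3737,-.3603,-.002,-.8448,.1777],[.4239,.4135,.0587],[3.1341,.0028,-.2927]),([1.1008,.2544,-.2334,.0001,-1.08,.1786],[.4256,.4143,.1743],[-3.1386,-.0006,-.2913]),([1.3746,.194,-.6715,.6654,-.8791,-.5719],[.4247,.4132,.1708],[3.1382,-.4982,-.2892])]
E
python3 - <<'E'
from kin import *
import itertools
for s4,s6,b0,dat in itertools.product((1,-1),(1,-1),(-.19,),(D,)):
  S=[1,1,-1,s4,-1,s6]
  for st in range(3):
    p0=np.array([0,.3,.6,0,.5,.3,b0,0])+np.random.default_rng(st).normal(0,.1,8)
    r=least_squares(lambda p: np.concatenate([(fk(q,p,S)[0]-x)*1000 for q,x,_ in dat]+[0.3*p]),p0)
    C=[fk(q,r.x,S)[1].T@Ro.from_euler('xyz',e).as_matrix() for q,_,e in D]
    print(s4,s6,r.cost.round(1),np.ptp(C,axis=0).max().round(2),r.x.round(3),r.fun[:21].round(0))
E
```

```text
1 1 3148.5 0.89 [-0.351 -0.264  0.538 -0.061  0.301 -0.284 -0.193  0.572] [  2. -10. -51.   4.   5.  21.  -1.  -5.   5.   4.   5.  24.   2.   1.
   8.   7.  10.  29. -10. -10. -35.]
1 1 3148.5 0.89 [-0.351 -0.264  0.538 -0.061  0.301 -0.284 -0.193  0.572] [  2. -10. -51.   4.   5.  21.  -1.  -5.   5.   4.   5.  24.   2.   1.
   8.   7.  10.  29. -10. -10. -35.]
1 1 3148.5 0.89 [-0.351 -0.264  0.538 -0.061  0.301 -0.284 -0.193  0.572] [  2. -10. -51.   4.   5.  21.  -1.  -5.   5.   4.   5.  24.   2.   1.
   8.   7.  10.  29. -10. -10. -35.]
1 -1 3148.5 0.83 [-0.351 -0.264  0.538 -0.061  0.301 -0.284 -0.193  0.572] [  2. -10. -51.   4.   5.  21.  -1.  -5.   5.   4.   5.  24.   2.   1.
   8.   7.  10.  29. -10. -10. -35.]
1 -1 3148.5 0.83 [-0.351 -0.264  0.538 -0.061  0.301 -0.284 -0.193  0.572] [  2. -10. -51.   4.   5.  21.  -1.  -5.   5.   4.   5.  24.   2.   1.
   8.   7.  10.  29. -10. -10. -35.]
1 -1 3148.5 0.83 [-0.351 -0.264  0.538 -0.061  0.301 -0.284 -0.193  0.572] [  2. -10. -51.   4.   5.  21.  -1.  -5.   5.   4.   5.  24.   2.   1.
   8.   7.  10.  29. -10. -10. -35.]
-1 1 
[... 392 characters left out ...]
  0.4    0.014  0.338  0.31  -0.191  0.36 ] [  1. -23. -30.   4.  10.  12.  -0.   0.   4.   5.  12.  13.   1.   2.
   5.   7.  15.  15.  -1. -19. -19.]
-1 -1 1652.1 0.0 [-0.176  0.348  0.4    0.014  0.338  0.31  -0.191  0.36 ] [  1. -23. -30.   4.  10.  12.  -0.   0.   4.   5.  12.  13.   1.   2.
   5.   7.  15.  15.  -1. -19. -19.]
-1 -1 1652.1 0.0 [-0.176  0.348  0.4    0.014  0.338  0.31  -0.191  0.36 ] [  1. -23. -30.   4.  10.  12.  -0.   0.   4.   5.  12.  13.   1.   2.
   5.   7.  15.  15.  -1. -19. -19.]
-1 -1 1652.1 0.0 [-0.176  0.348  0.4    0.014  0.338  0.31  -0.191  0.36 ] [  1. -23. -30.   4.  10.  12.  -0.   0.   4.   5.  12.  13.   1.   2.
   5.   7.  15.  15.  -1. -19. -19.]
```

```bash
sed -i "s/S=\[1,1,-1,1,-1,-1\]/S=[1,1,-1,-1,-1,-1]/; s/a1,h,L1,e,L2,L3,b,k=p;/a1,h,L1,e,L2,L3,b,k,oy,oz,w=p;/; s/x=x+R.apply(\[L3,0,0\]); R=R\*r('x',q\[5\])/x=x+R.apply([L3,0,w]); R=R*r('x',q[5]); x=x+R.apply([0,oy,oz])/" kin.py
python3 - <<'E'
from kin import *
best=None
for msk in ('none','o','w','ow'):
  for st in range(3):
    p0=np.array([0,.3,.6,0,.5,.3,-.19,0,0,0,0])+np.random.default_rng(st).normal(0,.1,11)
    reg=np.array([1,1,1,1,1,1,1,1,1,1,1])*.3; 
    if 'o' not in msk: reg[8:10]=1e5
    if 'w' not in msk: reg[10]=1e5
    r=least_squares(lambda p: np.concatenate([(fk(q,p)[0]-x)*1000 for q,x,_ in D]+[reg*p]),p0)
  print(msk,r.cost.round(1),r.x.round(3),r.fun[:21].round(0)); 
np.save('kp.npy',r.x)
print((fk(D[0][0],r.x)[1].T@Ro.from_euler('xyz',D[0][2]).as_matrix()).round(2).tolist())
E
```

```text
none 1583.9 [-0.196  0.337  0.418  0.015  0.325  0.311 -0.213  0.395  0.023 -0.009
 -0.   ] [ -2. -17. -33.   3.   9.  13.  -0.  -1.   4.   4.   8.  15.   1.   1.
   5.   6.  11.  18.   1. -15. -22.]
o 1583.9 [-0.196  0.337  0.418  0.015  0.325  0.311 -0.213  0.395  0.023 -0.009
 -0.   ] [ -2. -17. -33.   3.   9.  13.  -0.  -1.   4.   4.   8.  15.   1.   1.
   5.   6.  11.  18.   1. -15. -22.]
w 16.9 [ 0.481 -0.278  0.579  0.     0.465 -0.123 -0.192  0.043  0.    -0.
 -0.515] [ 0. -0. -0.  0.  1.  1. -1. -2. -2. -1. -1. -2.  1.  2.  3.  0.  1.  1.
  0. -0. -0.]
ow 16.9 [ 0.48  -0.277  0.579  0.     0.464 -0.123 -0.192  0.044  0.    -0.
 -0.515] [ 0. -0. -0.  0.  1.  1. -1. -2. -2. -1. -1. -2.  1.  2.  3.  0.  1.  1.
  0. -0. -0.]
[[0.0, 0.0, 1.0], [-1.0, 0.0, 0.0], [-0.0, -1.0, 0.0]]
```

```bash
cat > plan.py <<'E'
import sys
from h import *
from scipy.spatial.transform import Rotation as Ro
CC=np.array([.6545,.231,0]); PS=.1344; u=np.array([np.cos(PS),np.sin(PS),0]); v=np.array([-u[1],u[0],0]); zz=np.array([0,0,1.])
E0=np.array([123,0,-14])/1000
def R_of(th,yaw=0):
    a=u*np.cos(yaw)+v*np.sin(yaw); s,c=np.sin(th),np.cos(th); tx=a*s+zz*c; tz=a*c-zz*s; return np.c_[tx,np.cross(tz,tx),tz]
def tgt(eye,th):  # eye in cabinet mm
    R=R_of(np.radians(th)); e=CC+(u*eye[0]+v*eye[1]+zz*eye[2])/1000; return e-R@E0,R
def now():
    s=arm.get_state(); return np.array(s['eef_pos']),Ro.from_euler('xyz',s['ee_rot']).as_matrix(),s
def rel(x,R,x0,R0):
    d=R0.T@(x-x0)*1000; w=Ro.from_matrix(R0.T@R).as_rotvec(); return d.round(1),w.round(4)
def cab(P): P=np.asarray(P)-CC; return np.array([P@u,P@v,P@zz])*1000
if __name__=='__main__':
    x0,R0,s=now(); print('t',s['t'],'q',s['q'].round(3),'tcp',x0.round(4),'F',s['force'].round(1))
    print('eye now cab',cab(x0+R0@E0).round(1),'theta',np.degrees(np.arcsin(-R0[2,2])).round(1),'yaw err',(np.arctan2(R0[1,2],R0[0,2])-PS).round(3))
    for a in sys.argv[1:]:
        *e,th=map(float,a.split(',')); x,R=tgt(e,th); print(a,'->',x.round(4),rel(x,R,x0,R0));
E
python3 plan.py -- 2>/dev/null || python3 plan.py " -140,3,250,55" " -140,3,250,45"
```

```text
t 9.3667 q [ 1.374  0.193 -0.67   0.666 -0.879 -0.572] tcp [0.4255 0.4138 0.172 ] F [ 0.4  1.4 -1.6]
eye now cab [-110.2  169.9  243.1] theta 61.4 yaw err -0.427
t 9.3667 q [ 1.374  0.193 -0.67   0.666 -0.879 -0.572] tcp [0.4255 0.4138 0.172 ] F [ 0.4  1.4 -1.6]
eye now cab [-110.2  169.9  243.1] theta 61.4 yaw err -0.427
 -140,3,250,55 -> [0.4235 0.2028 0.168 ] (array([ 49.8, 202.6,  31.7]), array([ 0.2251,  0.1108, -0.3627]))
 -140,3,250,45 -> [0.439  0.2049 0.1531] (array([ 55.2, 196.1,  51.6]), array([ 0.2566,  0.2826, -0.3427]))
```

Call:
{"fn": "jog_arm", "kwargs": {"targets": [{"dx": 5, "dy": 35, "dz": 0, "rx": 0.03, "ry": 0.02, "rz": -0.05, "gripper": 0.9}, {"dx": 15, "dy": 75, "dz": 5, "rx": 0.08, "ry": 0.04, "rz": -0.12, "gripper": 0.9}, {"dx": 25, "dy": 110, "dz": 15, "rx": 0.12, "ry": 0.06, "rz": -0.19, "gripper": 0.9}, {"dx": 35, "dy": 145, "dz": 22, "rx": 0.16, "ry": 0.08, "rz": -0.25, "gripper": 0.9}, {"dx": 43, "dy": 175, "dz": 27, "rx": 0.2, "ry": 0.1, "rz": -0.31, "gripper": 0.9}, {"dx": 50, "dy": 203, "dz": 32, "rx": 0.225, "ry": 0.11, "rz": -0.363, "gripper": 0.9}, {"dx": 50, "dy": 203, "dz": 32, "rx": 0.225, "ry": 0.11, "rz": -0.363, "gripper": 0.9}, {"dx": 50, "dy": 203, "dz": 32, "rx": 0.225, "ry": 0.11, "rz": -0.363, "gripper": 0.9}]}}

```text
t: 10.03
eef_pos: [0.4468, 0.2255, 0.2308]
ee_rot: [3.133, -0.56, 0.13]
force: [0.5, -0.1, -2.5]
width: 0.0214
gripper_force: 50.0
```

```bash
python3 plan.py " -140,3,250,45" " -75,3,248,45" " -5,3,248,45"
```

```text
t 10.0333 q [ 1.12  -0.242 -1.015  0.834 -0.651 -0.064] tcp [0.4468 0.2255 0.2308] F [ 0.5 -0.1 -2.5]
eye now cab [-109.8   22.   308. ] theta 57.9 yaw err -0.021
 -140,3,250,45 -> [0.439  0.2049 0.1531] (array([-50.1,  18.9,  60.4]), array([ 0.0115,  0.2251, -0.0029]))
 -75,3,248,45 -> [0.5034 0.2136 0.1511] (array([ 3.9, 18.3, 96.7]), array([ 0.0115,  0.2251, -0.0029]))
 -5,3,248,45 -> [0.5728 0.223  0.1511] (array([ 63.2,  17.7, 133.9]), array([ 0.0115,  0.2251, -0.0029]))
```

```bash
python3 - <<'E'
import re
t=open('kin.py').read()
t=t.replace("a1,h,L1,e,L2,L3,b,k,oy,oz,w=p;","a1,h,L1,e,L2,L3,b,k,wy,wz,w=p;").replace("R=R*r('x',q[3])*r('y',q[4]);","R=R*r('x',q[3]); x=x+R.apply([0,wy,wz]); R=R*r('y',q[4]);").replace("; x=x+R.apply([0,oy,oz])","")
open('kin.py','w').write(t)
E
python3 - <<'E'
from kin import *; from h import arm
s=arm.get_state(); D.append((list(s['q']),list(s['eef_pos']),list(s['ee_rot'])))
for name,free in (('base',[]),('k',[7]),('kw',[7,10]),('wy',[7,8]),('all',[7,8,9,10])):
  best=None
  for st in range(6):
    p0=np.array([0,.3,.6,0,.5,.3,-.19,0,0,0,0])+np.random.default_rng(st).normal(0,.1,11)
    reg=np.full(11,.3); 
    for i in (7,8,9,10):
      if i not in free: reg[i]=1e5
    r=least_squares(lambda p: np.concatenate([(fk(q,p)[0]-x)*1000 for q,x,_ in D]+[reg*p]),p0)
    if best is None or r.cost<best.cost: best=r
  print(name,best.cost.round(1),best.x.round(3),best.fun[:24].round(0))
C=[(fk(q,best.x)[1].T@Ro.from_euler('xyz',e).as_matrix()) for q,_,e in D]; print(np.ptp(C,axis=0).max())
E
```

```text
base 6492.4 [ 0.246  0.218  0.43  -0.03   0.259  0.315 -0.187  0.    -0.    -0.
  0.   ] [ -3. -17. -27.  -1.  10.  21.   1.  11.  47.  -1.   9.   7.   2.  13.
  48.  -0.   9.  -4.  -4. -29. -25.  22. -12. -66.]
k 2326.2 [-0.006  0.256  0.415  0.007  0.327  0.284 -0.191  0.189 -0.    -0.
 -0.   ] [  0. -20. -25.   3.   9.  11.   1.   4.  16.   4.  10.   7.   2.   6.
  17.   5.  12.   4. -15. -22. -38.  14.  -6.   9.]
kw 1881.2 [ 0.068  0.191  0.39  -0.     0.36   0.164 -0.191  0.216 -0.     0.
 -0.116] [ -0. -18. -21.   2.   8.   9.  -3.  -2.  10.   4.  10.   7.  -1.   1.
  12.   6.  14.   6. -23.  -6. -27.  25. -15.   5.]
wy 0.0 [ 0.     0.199  0.601 -0.     0.463  0.389 -0.     0.    -0.192 -0.
 -0.   ] [ 0.  0. -0. -0. -0.  0.  0.  0.  0.  0. -0. -0.  0.  0. -0.  0. -0.  0.
  0. -0.  0. -0.  0. -0.]
all 0.0 [ 0.     0.199  0.601 -0.     0.464  0.389 -0.     0.    -0.192 -0.
 -0.   ] [ 0.  0. -0. -0. -0.  0. -0.  0.  0.  0.  0. -0. -0.  0. -0.  0.  0.  0.
  0.  0. -0. -0.  0. -0.]
0.00023890737124272358
```

```bash
cat >> kin.py <<'E'
p=np.array([0,.199,.601,0,.4635,.389,0,0,-.192,0,0]); C=np.array([[0,0,1],[-1,0,0],[0,-1,0.]])
E
python3 - <<'E'
from kin import *; from plan import *
s=arm.get_state(); q0=s['q']; print(q0.round(3), fk(q0,p)[0]-s['eef_pos'])
rng=np.random.default_rng(0)
def sols(x,R):
    out=[]
    for i in range(25):
        q,e=ik(x,R,p,C,q0 if i==0 else rng.uniform(LO,HI))
        if e<.004 and not any(np.abs(q-o).max()<.05 for o in out): out.append(q)
    return out
for e,th in [((-75,3,248),60),((-75,3,248),45),((-5,3,248),60),((-5,3,248),45),((20,3,223),45),((27,3,210),45),((27,3,210),30)]:
    x,R=tgt(e,th); print(e,th,[o.round(2).tolist() for o in sols(x,R)])
E
```

```text
[ 1.12  -0.242 -1.015  0.834 -0.651 -0.064] [-3.53993006e-05  7.27319578e-05  1.66821142e-04]
(-75, 3, 248) 60 []
(-75, 3, 248) 45 []
(-5, 3, 248) 60 [[0.71, -0.01, -0.98, 1.11, -0.31, -0.03]]
(-5, 3, 248) 45 []
(20, 3, 223) 45 []
(27, 3, 210) 45 []
(27, 3, 210) 30 [[-0.01, 0.4, -0.97, -2.97, -0.85, -1.61]]
```

```bash
cat > feas.py <<'E'
from kin import *; from plan import *
q0=np.array([.71,-.01,-.98,1.11,-.31,-.03])
seeds=[q0,[-.01,.4,-.97,-2.97,-.85,-1.61],[1.1,-.2,-1,.8,-.65,-.06],[.3,.4,-.6,-1.5,-.8,-1.5],[.5,.4,-.6,1.4,-.8,1.],[1.2,.2,-.6,.6,-.9,-.5]]
def tgt2(eye,th,yaw,roll=0):
    R=R_of(np.radians(th),yaw); e=CC+(u*eye[0]+v*eye[1]+zz*eye[2])/1000; return e-R@E0,R
def best(x,R):
    o=[ik(x,R,p,C,np.array(s)) for s in seeds]; return min(o,key=lambda t:t[1])
if __name__=='__main__':
  for eye in [(-75,0,252),(-5,0,250),(15,0,228),(27,0,212)]:
    print(eye)
    for th in (75,65,55,45,35):
        print(th,' '.join(f"{yw:+.2f}:{best(*tgt2(eye,th,yw))[1]:.3f}" for yw in (-.6,-.4,-.2,0,.2,.4)))
E
python3 feas.py
```

```text
(-75, 0, 252)
75 -0.60:0.000 -0.40:0.000 -0.20:0.000 +0.00:0.000 +0.20:0.000 +0.40:0.000
65 -0.60:0.000 -0.40:0.000 -0.20:0.000 +0.00:0.000 +0.20:0.000 +0.40:0.000
55 -0.60:0.000 -0.40:0.000 -0.20:0.045 +0.00:0.084 +0.20:0.085 +0.40:0.033
45 -0.60:0.000 -0.40:0.053 -0.20:0.085 +0.00:0.040 +0.20:0.101 +0.40:0.074
35 -0.60:0.023 -0.40:0.112 -0.20:0.106 +0.00:0.000 +0.20:0.000 +0.40:0.000
(-5, 0, 250)
75 -0.60:0.000 -0.40:0.000 -0.20:0.000 +0.00:0.000 +0.20:0.000 +0.40:0.000
65 -0.60:0.000 -0.40:0.000 -0.20:0.000 +0.00:0.000 +0.20:0.000 +0.40:0.000
55 -0.60:0.000 -0.40:0.000 -0.20:0.001 +0.00:0.039 +0.20:0.052 +0.40:0.012
45 -0.60:0.000 -0.40:0.010 -0.20:0.070 +0.00:0.036 +0.20:0.108 +0.40:0.045
35 -0.60:0.000 -0.40:0.086 -0.20:0.119 +0.00:0.000 +0.20:0.000 +0.40:0.000
(15, 0, 228)
75 -0.60:0.000 -0.40:0.000 -0.20:0.000 +0.00:0.000 +0.20:0.000 +0.40:0.000
65 -0.60:0.000 -0.40:0.000 -0.20:0.000 +0.00:0.000 +0.20:0.000 +0.40:0.000
55 -0.60:0.000 -0.40:0.000 -0.20:0.007 +0.00:0.049 +0.20:0.074 +0.40:0.021
45 -0.60:0.000 -0.40:0.030 -0.20:0.091 +0.00:0.022 +0.20:0.087 +0.40:0.026
35 -0.60:0.001 -0.40:0.108 -0.20:0.125 +0.00:0.000 +0.20:0.000 +0.40:0.000
(27, 0, 212)
75 -0.60:0.000 -0.40:0.000 -0.20:0.000 +0.00:0.000 +0.20:0.000 +0.40:0.000
65 -0.60:0.000 -0.40:0.000 -0.20:0.000 +0.00:0.000 +0.20:0.000 +0.40:0.000
55 -0.60:0.000 -0.40:0.000 -0.20:0.021 +0.00:0.062 +0.20:0.091 +0.40:0.024
45 -0.60:0.000 -0.40:0.044 -0.20:0.102 +0.00:0.012 +0.20:0.073 +0.40:0.013
35 -0.60:0.014 -0.40:0.122 -0.20:0.129 +0.00:0.000 +0.20:0.000 +0.40:0.000
```

```bash
python3 - <<'E'
from feas import *
for e,th in [((-90,2,256),62),((-45,2,256),62),((0,2,255),62),((0,2,255),60),((26,2,229),62),((19,2,217.5),62),((19,2,217.5),58)]:
    q,er=best(*tgt2(e,th,0)); print(e,th,round(er,3),q.round(2))
x,R=tgt2((19,2,217.5),62,0); x2=x+(u*25+zz*-38)/1000
q,er=best(x2,R); print('pivot',er,q.round(2))
E
python3 plan.py " -90,2,256,62" " -45,2,256,62"
```

```text
(-90, 2, 256) 62 0.003 [ 0.98 -0.16 -1.02  0.79 -0.51  0.06]
(-45, 2, 256) 62 0.0 [ 0.87 -0.08 -0.96  0.83 -0.45  0.12]
(0, 2, 255) 62 0.0 [ 0.8  -0.   -0.89  0.82 -0.41  0.19]
(0, 2, 255) 60 0.0 [ 0.73 -0.01 -0.96  1.04 -0.33  0.03]
(26, 2, 229) 62 0.0 [ 0.69  0.07 -0.92  1.01 -0.3   0.08]
(19, 2, 217.5) 62 0.0 [ 0.65  0.07 -0.96  1.15 -0.25 -0.03]
(19, 2, 217.5) 58 0.024 [ 0.44  0.07 -1.01  1.67 -0.16 -0.37]
pivot 0.011527471606557371 [ 0.41  0.16 -0.97  1.67 -0.13 -0.35]
t 10.0333 q [ 1.12  -0.242 -1.015  0.834 -0.651 -0.064] tcp [0.4468 0.2255 0.2308] F [ 0.5 -0.1 -2.5]
eye now cab [-109.8   22.   308. ] theta 57.9 yaw err -0.021
 -90,2,256,62 -> [0.4639 0.2073 0.1859] (array([-11.5,  19.9,  46. ]), array([ 0.0109, -0.0716, -0.0045]))
 -45,2,256,62 -> [0.5085 0.2133 0.1859] (array([26.6, 19.5, 69.9]), array([ 0.0109, -0.0716, -0.0045]))
```

```bash
python3 - <<'E'
from feas import *
for e,th in [((-80,2,256),66),((-1,2,256),66),((26,2,229),66),((18,2,218),66)]:
    q,er=best(*tgt2(e,th,0)); print(e,th,round(er,3),q.round(2))
x,R=tgt2((18,2,218),66,0); x2=x+(u*31+zz*-48)/1000
q,er=best(x2,R); print('pivot',er,q.round(2))
E
python3 plan.py " -80,2,256,66"
```

```text
(-80, 2, 256) 66 0.0 [ 1.   -0.13 -0.9   0.58 -0.6   0.26]
(-1, 2, 256) 66 0.0 [ 0.85  0.01 -0.76  0.54 -0.54  0.42]
(26, 2, 229) 66 0.0 [ 0.8   0.08 -0.77  0.61 -0.45  0.4 ]
(18, 2, 218) 66 0.0 [ 0.79  0.08 -0.81  0.66 -0.42  0.34]
pivot 1.1796119636642288e-15 [ 0.66  0.18 -0.88  0.98 -0.25  0.12]
t 10.0333 q [ 1.12  -0.242 -1.015  0.834 -0.651 -0.064] tcp [0.4468 0.2255 0.2308] F [ 0.5 -0.1 -2.5]
eye now cab [-109.8   22.   308. ] theta 57.9 yaw err -0.021
 -80,2,256,66 -> [0.4692 0.208  0.1932] (array([-3.1, 19.9, 42.7]), array([ 0.0108, -0.1414, -0.0049]))
```

Call:
{"fn": "jog_arm", "kwargs": {"targets": [{"dx": -2, "dy": 10, "dz": 12, "rx": 0.005, "ry": -0.07, "rz": 0, "gripper": 0.9}, {"dx": -3, "dy": 20, "dz": 25, "rx": 0.01, "ry": -0.14, "rz": -0.005, "gripper": 0.9}, {"dx": -3, "dy": 20, "dz": 43, "rx": 0.01, "ry": -0.14, "rz": -0.005, "gripper": 0.9}, {"dx": -3, "dy": 20, "dz": 43, "rx": 0.01, "ry": -0.14, "rz": -0.005, "gripper": 0.9}, {"dx": -3, "dy": 20, "dz": 43, "rx": 0.01, "ry": -0.14, "rz": -0.005, "gripper": 0.9}, {"dx": -3, "dy": 20, "dz": 43, "rx": 0.01, "ry": -0.14, "rz": -0.005, "gripper": 0.9}, {"dx": -3, "dy": 20, "dz": 43, "rx": 0.01, "ry": -0.14, "rz": -0.005, "gripper": 0.9}, {"dx": -3, "dy": 20, "dz": 43, "rx": 0.01, "ry": -0.14, "rz": -0.005, "gripper": 0.9}]}}

```text
t: 10.7
eef_pos: [0.4684, 0.21, 0.1916]
ee_rot: [3.137, -0.419, 0.14]
force: [-1.0, -0.1, -1.6]
width: 0.0216
gripper_force: 50.0
```

```bash
cat > eye.py <<'E'
from plan import *
# ring ellipse measurement from the top cam by contour of bright pixels near the expected eye
x0,R0,s=now(); e=x0+R0@E0; print('pred eye cab',cab(e).round(1))
for n in('top','side'):
    f=grab(n); pickle.dump(f,open(n+'m.pkl','wb')); c=proj(f,[e])[0]; hsv=cv2.cvtColor(f['frame'],cv2.COLOR_RGB2HSV); m=(hsv[:,:,1]<60)&(hsv[:,:,2]>140)
    ys,xs=np.where(m&(f['z_map']>0)); P=world(f,np.c_[xs,ys]); L=(P-x0)@R0*1000
    k=(L[:,0]>88)&(L[:,0]<170)&(abs(L[:,1])<45)&(L[:,2]>-45)&(L[:,2]<20)
    if k.sum()>8:
        q=L[k]; print(n,k.sum(),'proj',c.round(1),'px mid',((xs[k].min()+xs[k].max())/2,(ys[k].min()+ys[k].max())/2),'L x',q[:,0].min().round(),q[:,0].max().round(),'y',q[:,1].min().round(),q[:,1].max().round(),'z med',np.median(q[:,2]).round(1))
    else: print(n,'few',k.sum(),c)
E
python3 eye.py; python3 plan.py " -1,2,256,66"
```

```text
pred eye cab [-80.6   4.8 254.5]
top 128 proj [227.7 185.2] px mid (np.float64(228.0), np.float64(187.5)) L x 88.0 152.0 y -26.0 29.0 z med -22.2
side 90 proj [241.8 166.5] px mid (np.float64(241.0), np.float64(166.5)) L x 90.0 148.0 y -29.0 29.0 z med -22.5
t 10.8 q [ 1.002 -0.131 -0.904  0.585 -0.6    0.253] tcp [0.4684 0.21   0.1916] F [-0.7 -0.7 -2.2]
eye now cab [-80.5   4.9 254.5] theta 66.0 yaw err -0.005
 -1,2,256,66 -> [0.5475 0.2186 0.1932] (array([73.3,  2.5, 30.9]), array([ 0.0021, -0.0004,  0.0053]))
```

The ring prediction agrees with the camera. I go in above the hook tip.

Call:
{"fn": "jog_arm", "kwargs": {"targets": [{"dx": 15, "dy": 1, "dz": 6, "rx": 0, "ry": 0, "rz": 0, "gripper": 0.9}, {"dx": 30, "dy": 2, "dz": 12, "rx": 0.002, "ry": 0, "rz": 0.005, "gripper": 0.9}, {"dx": 45, "dy": 2, "dz": 19, "rx": 0.002, "ry": 0, "rz": 0.005, "gripper": 0.9}, {"dx": 60, "dy": 2.5, "dz": 25, "rx": 0.002, "ry": 0, "rz": 0.005, "gripper": 0.9}, {"dx": 73, "dy": 2.5, "dz": 31, "rx": 0.002, "ry": 0, "rz": 0.005, "gripper": 0.9}, {"dx": 73, "dy": 2.5, "dz": 31, "rx": 0.002, "ry": 0, "rz": 0.005, "gripper": 0.9}, {"dx": 73, "dy": 2.5, "dz": 31, "rx": 0.002, "ry": 0, "rz": 0.005, "gripper": 0.9}, {"dx": 73, "dy": 2.5, "dz": 31, "rx": 0.002, "ry": 0, "rz": 0.005, "gripper": 0.9}]}}

```text
t: 11.47
eef_pos: [0.547, 0.2179, 0.1923]
ee_rot: [3.14, -0.418, 0.134]
force: [-0.1, -1.3, -1.9]
width: 0.0214
gripper_force: 50.0
```

```bash
python3 plan.py " 26,2,229,66" " 18,2,218,66"
python3 - <<'E'
from plan import *
f=grab('side'); pickle.dump(f,open('sh.pkl','wb'))
c=lambda x,y,z: CC+(u*x+v*y+zz*z)/1000
print('px eye,tip,seat',proj(f,[c(-1,2,256),c(16,0,239),c(50,0,215)]).round(1))
E
```

```text
t 11.4667 q [ 0.852  0.006 -0.766  0.545 -0.543  0.418] tcp [0.547  0.2179 0.1923] F [-0.1 -1.3 -1.9]
eye now cab [ -1.5   1.4 255.1] theta 66.0 yaw err -0.003
 26,2,229,66 -> [0.5743 0.2222 0.1662] (array([14.6, -0.7, 35.1]), array([ 0.0012,  0.0006, -0.0001]))
 18,2,218,66 -> [0.5664 0.2211 0.1552] (array([ 2.8, -0.7, 41.9]), array([ 0.0012,  0.0006, -0.0001]))
px eye,tip,seat [[257.8 159.7]
 [261.3 162.3]
 [267.3 164.7]]
```

No contact. I slide along the bar in small rows.

Call:
{"fn": "jog_arm", "kwargs": {"targets": [{"dx": 2, "dy": -0.5, "dz": 6, "rx": 0.001, "ry": 0, "rz": 0, "gripper": 0.9}, {"dx": 5, "dy": -0.5, "dz": 12, "rx": 0.001, "ry": 0, "rz": 0, "gripper": 0.9}, {"dx": 7.5, "dy": -0.5, "dz": 18, "rx": 0.001, "ry": 0, "rz": 0, "gripper": 0.9}, {"dx": 10, "dy": -0.5, "dz": 24, "rx": 0.001, "ry": 0, "rz": 0, "gripper": 0.9}, {"dx": 12, "dy": -0.5, "dz": 29, "rx": 0.001, "ry": 0, "rz": 0, "gripper": 0.9}, {"dx": 14.5, "dy": -0.5, "dz": 35, "rx": 0.001, "ry": 0, "rz": 0, "gripper": 0.9}, {"dx": 14.5, "dy": -0.5, "dz": 35, "rx": 0.001, "ry": 0, "rz": 0, "gripper": 0.9}, {"dx": 14.5, "dy": -0.5, "dz": 35, "rx": 0.001, "ry": 0, "rz": 0, "gripper": 0.9}]}}

```text
t: 12.18
eef_pos: [0.5748, 0.2218, 0.1657]
ee_rot: [3.141, -0.418, 0.134]
force: [0.2, 0.2, -2.8]
width: 0.0216
gripper_force: 50.0
```

```bash
python3 plan.py " 18,2,218,66"
```

```text
t 12.1833 q [ 0.795  0.081 -0.769  0.603 -0.456  0.398] tcp [0.5748 0.2218 0.1657] F [ 0.2  0.2 -2.8]
eye now cab [ 26.5   1.5 228.4] theta 66.1 yaw err -0.002
 18,2,218,66 -> [0.5664 0.2211 0.1552] (array([-12. ,  -0.4,   6.2]), array([ 0.0009,  0.0013, -0.0004]))
```

Call:
{"fn": "jog_arm", "kwargs": {"targets": [{"dx": -3, "dy": 0, "dz": 1.5, "rx": 0, "ry": 0, "rz": 0, "gripper": 0.9}, {"dx": -6, "dy": 0, "dz": 3, "rx": 0, "ry": 0, "rz": 0, "gripper": 0.9}, {"dx": -8, "dy": 0, "dz": 4, "rx": 0, "ry": 0, "rz": 0, "gripper": 0.9}, {"dx": -10, "dy": 0, "dz": 5, "rx": 0, "ry": 0, "rz": 0, "gripper": 0.9}, {"dx": -12, "dy": 0, "dz": 6, "rx": 0, "ry": 0, "rz": 0, "gripper": 0.9}, {"dx": -12, "dy": 0, "dz": 6, "rx": 0, "ry": 0, "rz": 0, "gripper": 0.9}, {"dx": -12, "dy": 0, "dz": 6, "rx": 0, "ry": 0, "rz": 0, "gripper": 0.9}, {"dx": -12, "dy": 0, "dz": 6, "rx": 0, "ry": 0, "rz": 0, "gripper": 0.9}]}}

```text
t: 12.85
eef_pos: [0.5675, 0.2222, 0.1578]
ee_rot: [-3.139, -0.422, 0.133]
force: [6.7, -1.8, 0.4]
width: 0.0216
gripper_force: 50.0
```

```bash
python3 plan.py
```

```text
t 12.85 q [ 0.795  0.077 -0.81   0.654 -0.422  0.343] tcp [0.5675 0.2222 0.1578] F [ 6.7 -1.8  0.4]
eye now cab [ 19.1   2.8 220.9] theta 65.8 yaw err 0.005
```

Contact of 6.7 N pulling back: the ring is on the hook. I loosen the grip and swing the shaft down about the hook.

Call:
{"fn": "jog_arm", "kwargs": {"targets": [{"dx": 2, "dy": 0, "dz": 0, "rx": 0, "ry": 0, "rz": 0, "gripper": 0.9}, {"dx": 2, "dy": 0, "dz": 0, "rx": 0, "ry": 0, "rz": 0, "gripper": 0.9}, {"dx": 2, "dy": 0, "dz": 9, "rx": 0, "ry": 0, "rz": 0, "gripper": 0.9}, {"dx": 2.5, "dy": 0, "dz": 18, "rx": 0, "ry": 0, "rz": 0, "gripper": 0.9}, {"dx": 3.5, "dy": 0, "dz": 28, "rx": 0, "ry": 0, "rz": 0, "gripper": 0.9}, {"dx": 5, "dy": 0, "dz": 36, "rx": 0, "ry": 0, "rz": 0, "gripper": 0.9}, {"dx": 7, "dy": 0, "dz": 44, "rx": 0, "ry": 0, "rz": 0, "gripper": 0.9}, {"dx": 9, "dy": 0, "dz": 50, "rx": 0, "ry": 0, "rz": 0, "gripper": 0.9}], "force": 7}}

```text
t: 13.52
eef_pos: [0.5943, 0.2255, 0.1132]
ee_rot: [-3.141, -0.418, 0.136]
force: [-2.0, 2.8, -0.3]
width: 0.0221
gripper_force: 7.0
```

```bash
python3 plan.py
python3 - <<'E'
from plan import *
f=grab('side'); g=grab('top'); x0,R0,s=now()
cv2.imwrite('pics/h1.png',np.hstack([cv2.resize(f['frame'][130:230,200:310,::-1],None,fx=3.6,fy=3.6,interpolation=2),cv2.resize(g['frame'][140:240,180:290,::-1],None,fx=3.6,fy=3.6,interpolation=2)]))
for n,h in(('top',g),('side',f)):
    hsv=cv2.cvtColor(h['frame'],cv2.COLOR_RGB2HSV); m=(hsv[:,:,1]<60)&(hsv[:,:,2]>120)&(h['z_map']>0); ys,xs=np.where(m); P=world(h,np.c_[xs,ys]); Q=np.array([cab(p) for p in P])
    k=(abs(Q[:,1])<35)&(Q[:,0]>-115)&(Q[:,0]<60)&(Q[:,2]>30)&(Q[:,2]<285); q=Q[k]; print(n,k.sum()); 
    if k.sum(): print(q[np.argsort(q[:,0])][::max(1,len(q)//14)].round(0).tolist())
E
```

```text
t 13.5167 q [ 0.685  0.171 -0.866  0.903 -0.273  0.176] tcp [0.5943 0.2255 0.1132] F [-2.   2.8 -0.3]
eye now cab [ 46.3   2.8 176. ] theta 66.1 yaw err 0.002
top 29
[[-94.0, 26.0, 284.0], [-92.0, 10.0, 278.0], [-74.0, 3.0, 204.0], [-69.0, 7.0, 147.0], [-59.0, 9.0, 157.0], [-57.0, -6.0, 152.0], [-56.0, 1.0, 152.0], [-55.0, 5.0, 151.0], [-55.0, -3.0, 163.0], [-53.0, 4.0, 158.0], [-52.0, 11.0, 157.0], [-51.0, -4.0, 163.0], [-50.0, 7.0, 165.0], [-49.0, 10.0, 165.0], [-47.0, -1.0, 165.0]]
side 44
[[-108.0, -12.0, 262.0], [-102.0, -11.0, 250.0], [-99.0, -12.0, 241.0], [-98.0, -17.0, 251.0], [-94.0, -13.0, 235.0], [-90.0, -14.0, 234.0], [2.0, 9.0, 205.0], [4.0, -13.0, 205.0], [6.0, 13.0, 206.0], [9.0, -13.0, 207.0], [11.0, 20.0, 210.0], [14.0, 29.0, 214.0], [17.0, 26.0, 215.0], [20.0, 23.0, 220.0], [27.0, 25.0, 206.0]]
```

View pics/h1.png

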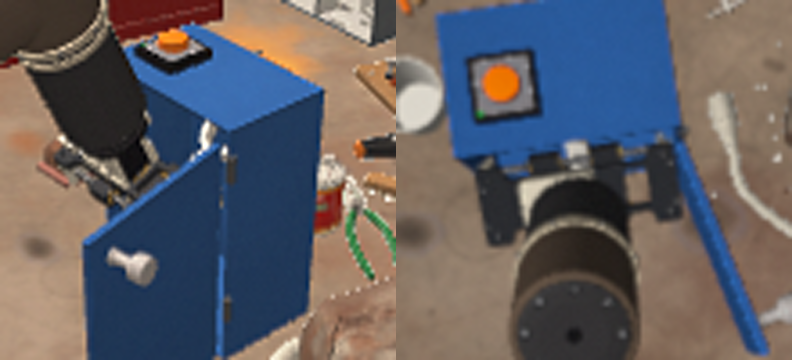

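The ring (side picture, about (207,135)) sits on the hook and the shaft has pivoted to about 45°. I release.

Call:
{"fn": "jog_arm", "kwargs": {"targets": [{"dx": 0, "dy": 0, "dz": 0, "rx": 0, "ry": 0, "rz": 0, "gripper": 0.45}, {"dx": 0, "dy": 0, "dz": 0, "rx": 0, "ry": 0, "rz": 0, "gripper": 0.45}, {"dx": 0, "dy": 0, "dz": 0, "rx": 0, "ry": 0, "rz": 0, "gripper": 0.45}, {"dx": 0, "dy": 0, "dz": 0, "rx": 0, "ry": 0, "rz": 0, "gripper": 0.45}, {"dx": 0, "dy": 0, "dz": 0, "rx": 0, "ry": 0, "rz": 0, "gripper": 0.45}, {"dx": -2, "dy": 0, "dz": -10, "rx": 0, "ry": 0, "rz": 0, "gripper": 0.45}, {"dx": -5, "dy": 0, "dz": -25, "rx": 0, "ry": 0, "rz": 0, "gripper": 0.45}, {"dx": -10, "dy": 0, "dz": -50, "rx": 0, "ry": 0, "rz": 0, "gripper": 0.45}]}}

```text
t: 14.28
eef_pos: [0.5643, 0.2194, 0.1539]
ee_rot: [3.139, -0.415, 0.133]
force: [2.3, 0.7, 1.6]
width: 0.0485
gripper_force: 0.0
```

```bash
python3 plan.py
python3 - <<'E'
from plan import *
f=grab('side')
hsv=cv2.cvtColor(f['frame'],cv2.COLOR_RGB2HSV); m=(hsv[:,:,1]<60)&(hsv[:,:,2]>100)&(f['z_map']>0); ys,xs=np.where(m); Q=np.array([cab(p) for p in world(f,np.c_[xs,ys])])
k=(abs(Q[:,1])<60)&(Q[:,0]>-20)&(Q[:,0]<70)&(Q[:,2]>10)&(Q[:,2]<285); print(k.sum(),Q[k].round(0).tolist()[:40])
E
```

```text
t 14.2833 q [ 0.796  0.078 -0.815  0.651 -0.425  0.343] tcp [0.5643 0.2194 0.1539] F [2.3 0.7 1.6]
eye now cab [ 16.    0.5 216.2] theta 66.2 yaw err -0.007
32 [[42.0, 29.0, 199.0], [47.0, 34.0, 190.0], [45.0, 26.0, 195.0], [42.0, 28.0, 190.0], [41.0, 21.0, 193.0], [40.0, 20.0, 189.0], [42.0, 23.0, 183.0], [61.0, 43.0, 161.0], [35.0, 14.0, 160.0], [33.0, 11.0, 158.0], [35.0, 13.0, 151.0], [34.0, 12.0, 147.0], [35.0, 13.0, 141.0], [33.0, 11.0, 138.0], [35.0, 12.0, 132.0], [29.0, 6.0, 132.0], [29.0, 7.0, 127.0], [33.0, 10.0, 119.0], [34.0, 11.0, 112.0], [34.0, 11.0, 107.0], [33.0, 9.0, 104.0], [33.0, 10.0, 98.0], [31.0, 7.0, 96.0], [34.0, 10.0, 88.0], [60.0, 44.0, 42.0], [34.0, 16.0, 63.0], [30.0, 11.0, 63.0], [35.0, 16.0, 52.0], [35.0, 16.0, 47.0], [35.0, 16.0, 42.0], [31.0, 11.0, 41.0], [33.0, 14.0, 33.0]]
```

The spanner hangs upright (shaft at x≈34, z 33–200 in the cabinet). Next I back out, go over the door to its outer side with the gripper shut, and sweep it closed.

```bash
cat > pd.py <<'E'
from plan import *; from kin import ik,p,C
# args: cabx,caby,z_tcp(reported),theta ; relative rows from the current pose, first arg 'x' of reference
x0,R0,s=now(); print('t',s['t'],'cab',cab(x0).round(1),'q',s['q'].round(2),'F',s['force'].round(1),'w',s['width'])
q=s['q']
for a in sys.argv[1:]:
    x,y,z,th=map(float,a.split(',')); X=CC+(u*x+v*y+zz*z)/1000; R=R_of(np.radians(th)); q,e=ik(X,R,p,C,q); print(a,*rel(X,R,x0,R0),'ik',round(e,4),q.round(2))
E
python3 pd.py " -150,0,170,66" " -190,0,250,75" " -220,-40,330,90" " -205,-180,330,90" " -200,-180,232,90"
```

```text
t 14.3333 cab [-91.3   1.1 159.1] q [ 0.8   0.07 -0.81  0.64 -0.43  0.35] F [-0.5 -0.1  4. ] w 0.0482140478349084
 -150,0,170,66 [-49.2   1.2 -33.9] [-0.0002 -0.0004 -0.0021] ik 0.0 [ 0.9  -0.04 -0.89  0.64 -0.49  0.27]
 -190,0,250,75 [ -53.2    1.2 -123.3] [-0.0004 -0.1575 -0.0021] ik 0.0 [ 0.95 -0.11 -0.58  0.24 -0.93  0.63]
 -220,-40,330,90 [ -47.9   41.1 -208.5] [-0.0007 -0.4193 -0.0021] ik 0.0 [ 0.77 -0.04 -0.22 -0.   -1.4   0.93]
 -205,-180,330,90 [ -33.9  181.1 -202.5] [-0.0007 -0.4193 -0.0021] ik 0.0 [ 0.47 -0.03 -0.21  0.   -1.4   1.24]
 -200,-180,232,90 [ -69.2  181.2 -110.9] [-0.0007 -0.4193 -0.0021] ik 0.0 [ 0.46  0.02 -0.37 -0.   -1.17  1.24]
```

Call:
{"fn": "jog_arm", "kwargs": {"targets": [{"dx": -25, "dy": 0, "dz": -17, "rx": 0, "ry": 0, "rz": 0, "gripper": 0.45}, {"dx": -49, "dy": 1, "dz": -34, "rx": 0, "ry": 0, "rz": 0, "gripper": 0.6}, {"dx": -51, "dy": 1, "dz": -65, "rx": 0, "ry": -0.05, "rz": 0, "gripper": 1}, {"dx": -53, "dy": 1, "dz": -95, "rx": 0, "ry": -0.1, "rz": 0, "gripper": 1}, {"dx": -53, "dy": 1, "dz": -123, "rx": 0, "ry": -0.157, "rz": 0, "gripper": 1}, {"dx": -51, "dy": 12, "dz": -150, "rx": 0, "ry": -0.24, "rz": 0, "gripper": 1}, {"dx": -50, "dy": 25, "dz": -180, "rx": 0, "ry": -0.33, "rz": 0, "gripper": 1}, {"dx": -48, "dy": 41, "dz": -208, "rx": 0, "ry": -0.419, "rz": 0, "gripper": 1}]}}

```text
t: 15.0
eef_pos: [0.4418, 0.1635, 0.3292]
ee_rot: [-3.138, 0.004, 0.138]
force: [1.3, -0.2, -0.5]
width: 0.0072
gripper_force: 0.0
```

```bash
python3 pd.py " -220,-40,335,90" " -205,-180,335,90" " -200,-180,232,90"
python3 - <<'E'
from plan import *
f=grab('top'); hsv=cv2.cvtColor(f['frame'],cv2.COLOR_RGB2HSV); b=((hsv[:,:,0]>100)&(hsv[:,:,0]<125)&(hsv[:,:,1]>120)); ys,xs=np.where(b); Q=np.array([cab(a) for a in world(f,np.c_[xs,ys])])
k=(abs(Q[:,2]-286)<9)&(Q[:,1]<-100)&(Q[:,0]<-95)&(Q[:,0]>-320); q=Q[k]; o=np.argsort(q[:,0]); print(len(q),q[o][::max(1,len(q)//8)].round(0).tolist())
E
```

```text
t 15.0 cab [-219.8  -38.4  329.2] q [ 0.77 -0.04 -0.22 -0.01 -1.4   0.94] F [ 1.3 -0.2 -0.5] w 0.00724557276143542
 -220,-40,335,90 [-0.2  1.6 -5.8] [-0.0039  0.0036  0.0034] ik 0.0 [ 0.77 -0.05 -0.21 -0.   -1.41  0.93]
 -205,-180,335,90 [ 14.3 141.7  -6.4] [-0.0039  0.0036  0.0034] ik 0.0 [ 0.47 -0.04 -0.2   0.   -1.41  1.24]
 -200,-180,232,90 [ 19.7 142.1  96.6] [-0.0039  0.0036  0.0034] ik 0.0 [ 0.46  0.02 -0.37 -0.   -1.17  1.24]
80 [[-279.0, -149.0, 287.0], [-266.0, -148.0, 285.0], [-165.0, -117.0, 286.0], [-155.0, -115.0, 291.0], [-142.0, -117.0, 288.0], [-131.0, -108.0, 290.0], [-120.0, -107.0, 285.0], [-107.0, -105.0, 287.0]]
```

Call:
{"fn": "jog_arm", "kwargs": {"targets": [{"dx": 4, "dy": 35, "dz": -6, "rx": -0.004, "ry": 0.004, "rz": 0.003, "gripper": 1}, {"dx": 8, "dy": 75, "dz": -6, "rx": -0.004, "ry": 0.004, "rz": 0.003, "gripper": 1}, {"dx": 12, "dy": 110, "dz": -6, "rx": -0.004, "ry": 0.004, "rz": 0.003, "gripper": 1}, {"dx": 14, "dy": 142, "dz": -6, "rx": -0.004, "ry": 0.004, "rz": 0.003, "gripper": 1}, {"dx": 16, "dy": 142, "dz": 20, "rx": -0.004, "ry": 0.004, "rz": 0.003, "gripper": 1}, {"dx": 18, "dy": 142, "dz": 55, "rx": -0.004, "ry": 0.004, "rz": 0.003, "gripper": 1}, {"dx": 20, "dy": 142, "dz": 90, "rx": -0.004, "ry": 0.004, "rz": 0.003, "gripper": 1}, {"dx": 20, "dy": 142, "dz": 96, "rx": -0.004, "ry": 0.004, "rz": 0.003, "gripper": 1}]}}

```text
t: 15.72
eef_pos: [0.4787, 0.0237, 0.2246]
ee_rot: [3.137, 0.005, 0.129]
force: [-0.6, 0.4, -2.1]
width: 0.0004
gripper_force: 0.0
```

```bash
python3 pd.py " -205,-150,233,90" " -208,-130,233,90" " -208,-79,233,90" " -194,-42,233,90" " -168,-9,233,90" " -131,15,233,90" " -100,25,233,90" " -88,25,233,90"
```

```text
t 15.7167 cab [-202.  -181.8  224.6] q [ 0.46  0.03 -0.39  0.   -1.16  1.24] F [-0.6  0.4 -2.1] w 0.00041240368574310796
 -205,-150,233,90 [ -3.2 -31.8  -8.6] [ 0.0044  0.0051 -0.0056] ik 0.0 [ 0.53  0.01 -0.38 -0.   -1.18  1.17]
 -208,-130,233,90 [ -6.3 -51.8  -8.6] [ 0.0044  0.0051 -0.0056] ik 0.0 [ 0.58  0.   -0.39 -0.   -1.18  1.13]
 -208,-79,233,90 [  -6.6 -102.8   -8.8] [ 0.0044  0.0051 -0.0056] ik 0.0 [ 0.68  0.01 -0.38 -0.   -1.18  1.02]
 -194,-42,233,90 [   7.2 -139.8   -9.1] [ 0.0044  0.0051 -0.0056] ik 0.0 [ 0.73  0.05 -0.34 -0.   -1.18  0.97]
 -168,-9,233,90 [  33.  -173.    -9.4] [ 0.0044  0.0051 -0.0056] ik 0.0 [ 0.76  0.1  -0.28  0.   -1.18  0.95]
 -131,15,233,90 [  69.9 -197.2   -9.7] [ 0.0044  0.0051 -0.0056] ik 0.0 [ 0.76  0.18 -0.2   0.   -1.2   0.95]
 -100,25,233,90 [ 100.8 -207.4   -9.9] [ 0.0044  0.0051 -0.0056] ik 0.0 [ 0.74  0.23 -0.13  0.   -1.21  0.97]
 -88,25,233,90 [ 112.8 -207.4   -9.9] [ 0.0044  0.0051 -0.0056] ik 0.0 [ 0.73  0.25 -0.1   0.   -1.22  0.98]
```

Call:
{"fn": "jog_arm", "kwargs": {"targets": [{"dx": -4, "dy": -20, "dz": 0, "rx": 0, "ry": 0, "rz": 0, "gripper": 1}, {"dx": -7, "dy": -38, "dz": 0, "rx": 0, "ry": 0, "rz": 0, "gripper": 1}, {"dx": -8, "dy": -55, "dz": 0, "rx": 0, "ry": 0, "rz": 0, "gripper": 1}, {"dx": -8, "dy": -73, "dz": 0, "rx": 0, "ry": 0, "rz": 0, "gripper": 1}, {"dx": -8, "dy": -90, "dz": 0, "rx": 0, "ry": 0, "rz": 0, "gripper": 1}, {"dx": -6, "dy": -108, "dz": 0, "rx": 0, "ry": 0, "rz": 0, "gripper": 1}, {"dx": 0, "dy": -123, "dz": 0, "rx": 0, "ry": 0, "rz": 0, "gripper": 1}, {"dx": 6, "dy": -138, "dz": 0, "rx": 0, "ry": 0, "rz": 0, "gripper": 1}]}}

```text
t: 16.38
eef_pos: [0.4706, 0.1639, 0.2309]
ee_rot: [3.138, -0.005, 0.132]
force: [0.7, 0.2, -0.2]
width: 0.0003
gripper_force: 0.4
```

```bash
python3 pd.py
cat > door.py <<'E'
from plan import *
f=grab('side'); hsv=cv2.cvtColor(f['frame'],cv2.COLOR_RGB2HSV); b=((hsv[:,:,0]>98)&(hsv[:,:,0]<128)&(hsv[:,:,1]>100))&(f['z_map']>0); ys,xs=np.where(b); Q=np.array([cab(a) for a in world(f,np.c_[xs,ys])])
k=(Q[:,2]>60)&(Q[:,2]<275)&(Q[:,0]<-72)&(Q[:,0]>-320)&(Q[:,1]>-160)&(Q[:,1]<130); q=Q[k]
d=q[:,:2]-[-78.5,-105]; r=np.hypot(*d.T); j=r>60; a=np.arctan2(-d[j,0],d[j,1]); print('door px',k.sum(),'phi med',np.median(a).round(3),np.percentile(a,[10,90]).round(3))
E
python3 door.py
```

```text
t 16.3833 cab [-191.3  -41.9  230.9] q [ 0.73  0.05 -0.35  0.01 -1.17  0.97] F [ 0.7  0.2 -0.2] w 0.00031990920375609354
door px 2243 phi med 0.889 [0.864 0.912]
```

Door follows (φ≈0.89). Continue.

Call:
{"fn": "jog_arm", "kwargs": {"targets": [{"dx": 12, "dy": -17, "dz": 0, "rx": 0, "ry": 0, "rz": 0, "gripper": 1}, {"dx": 25, "dy": -33, "dz": 0, "rx": 0, "ry": 0, "rz": 0, "gripper": 1}, {"dx": 43, "dy": -46, "dz": 0, "rx": 0, "ry": 0, "rz": 0, "gripper": 1}, {"dx": 61, "dy": -57, "dz": 0, "rx": 0, "ry": 0, "rz": 0, "gripper": 1}, {"dx": 78, "dy": -63, "dz": 0, "rx": 0, "ry": 0, "rz": 0, "gripper": 1}, {"dx": 92, "dy": -67, "dz": 0, "rx": 0, "ry": 0, "rz": 0, "gripper": 1}, {"dx": 99, "dy": -67, "dz": 0, "rx": 0, "ry": 0, "rz": 0, "gripper": 1}, {"dx": 103, "dy": -67, "dz": 0, "rx": 0, "ry": 0, "rz": 0, "gripper": 1}]}}

```text
t: 17.1
eef_pos: [0.5636, 0.243, 0.2291]
ee_rot: [3.137, -0.001, 0.131]
force: [-19.7, 4.6, 10.6]
width: 0.0002
gripper_force: 9.7
```

```bash
python3 pd.py; python3 door.py
```

```text
t 17.1 cab [-88.5  24.1 229.1] q [ 0.73  0.25 -0.11  0.   -1.21  0.97] F [-19.7   4.6  10.6] w 0.000235095296704583
door px 1439 phi med 0.007 [-0.01   0.026]
```

Door shut (φ≈0.01). I back off, rise and go above the key.

Call:
{"fn": "jog_arm", "kwargs": {"targets": [{"dx": -15, "dy": 0, "dz": 0, "rx": 0, "ry": 0, "rz": 0, "gripper": 1}, {"dx": -40, "dy": 0, "dz": 0, "rx": 0, "ry": 0, "rz": 0, "gripper": 1}, {"dx": -55, "dy": 0, "dz": -20, "rx": 0, "ry": 0, "rz": 0, "gripper": 1}, {"dx": -55, "dy": 0, "dz": -55, "rx": 0, "ry": 0, "rz": 0, "gripper": 1}, {"dx": -55, "dy": 0, "dz": -90, "rx": 0, "ry": 0, "rz": 0, "gripper": 1}, {"dx": -55, "dy": 0, "dz": -125, "rx": 0, "ry": 0, "rz": 0, "gripper": 1}, {"dx": -55, "dy": 0, "dz": -130, "rx": 0, "ry": 0, "rz": 0, "gripper": 1}, {"dx": -55, "dy": 0, "dz": -130, "rx": 0, "ry": 0, "rz": 0, "gripper": 1}]}}

```text
t: 17.82
eef_pos: [0.5092, 0.2361, 0.3632]
ee_rot: [3.141, -0.009, 0.131]
force: [0.0, 0.7, -0.8]
width: 0.0003
gripper_force: 0.0
```

```bash
python3 pd.py " -8,49,360,90"; python3 door.py
python3 - <<'E'
from plan import *
f=grab('top'); hsv=cv2.cvtColor(f['frame'],cv2.COLOR_RGB2HSV); o=(hsv[:,:,0]<15)&(hsv[:,:,1]>180)&(hsv[:,:,2]>150); ys,xs=np.where(o); s=(abs(xs-209)<14)&(abs(ys-163)<14)
print('key',cab(world(f,[[xs[s].mean(),ys[s].mean()]],.325)[0]).round(1),s.sum(),'z',np.percentile(world(f,np.c_[xs[s],ys[s]])[:,2],[50,90]).round(4))
E
```

```text
t 17.8167 cab [-143.3   24.5  363.2] q [ 0.79  0.1   0.01  0.01 -1.47  0.91] F [ 0.   0.7 -0.8] w 0.00025594173272145717
 -8,49,360,90 [135.2 -24.9   4.4] [ 0.0005 -0.0089 -0.0033] ik 0.0 [ 0.69  0.35  0.32  0.   -1.54  1.02]
door px 1563 phi med 0.006 [-0.01   0.027]
key [ -3.1  45.6 325. ] 17 z [0.327  0.3294]
```

Call:
{"fn": "jog_arm", "kwargs": {"targets": [{"dx": 35, "dy": -6, "dz": 0, "rx": 0, "ry": 0, "rz": 0, "gripper": 1}, {"dx": 70, "dy": -13, "dz": 0, "rx": 0, "ry": 0, "rz": 0, "gripper": 1}, {"dx": 105, "dy": -20, "dz": 0, "rx": 0, "ry": 0, "rz": 0, "gripper": 1}, {"dx": 135, "dy": -25, "dz": 0, "rx": 0, "ry": 0, "rz": 0, "gripper": 1}, {"dx": 135, "dy": -25, "dz": 0, "rx": 0, "ry": 0, "rz": 0, "gripper": 1}, {"dx": 135, "dy": -25, "dz": 5, "rx": 0, "ry": 0, "rz": 0, "gripper": 1}, {"dx": 135, "dy": -25, "dz": 10, "rx": 0, "ry": 0, "rz": 0, "gripper": 1}, {"dx": 135, "dy": -25, "dz": 10, "rx": 0, "ry": 0, "rz": 0, "gripper": 1}]}}

```text
t: 18.58
eef_pos: [0.638, 0.2778, 0.3481]
ee_rot: [3.137, -0.001, 0.131]
force: [-1.0, 0.1, -0.8]
width: 0.0006
gripper_force: 0.0
```

```bash
python3 pd.py
cat > tip.py <<'E'
from plan import *
f=grab('side'); x0,R0,s=now(); c=proj(f,[x0-[0,0,-.013]])[0]; print('pred tip px',c.round(1),'force',s['force'].round(2),'tcp z',x0[2].round(4))
ys,xs=np.mgrid[int(c[1])-45:int(c[1])+25,int(c[0])-25:int(c[0])+25]; ys,xs=ys.ravel(),xs.ravel(); k=f['z_map'][ys,xs]>0; P=world(f,np.c_[xs,ys][k]); L=(P-x0)@R0*1000
m=(abs(L[:,0])<14)&(L[:,1]>8)&(L[:,1]<32)&(abs(L[:,2])<60)
col=f['frame'][ys,xs][k]; w=m&(P[:,2]>.3325)&~((col[:,0]>150)&(col[:,2]<90))
print('finger z sorted',np.sort(P[w,2]*1000).round(0)[:20], 'offset of lowest',(P[w,2].min()-x0[2])*1000 if w.any() else None)
E
python3 tip.py
```

```text
t 18.5833 cab [-10.1  48.6 348.1] q [ 0.69  0.35  0.29  0.   -1.51  1.01] F [-1.   0.1 -0.8] w 0.0006422648384147886
pred tip px [248.4 131.7] force [ 0.13 -0.01 -0.43] tcp z 0.3493
finger z sorted [362. 364. 367. 367. 367. 368. 369. 370. 371. 372. 373. 374. 374. 375.
 376. 377. 378. 379. 380. 381.] offset of lowest 12.799924681625608
```

Call:
{"fn": "jog_arm", "kwargs": {"targets": [{"dx": 1, "dy": 0, "dz": 8, "rx": 0, "ry": 0, "rz": 0, "gripper": 1}, {"dx": 1, "dy": 0, "dz": 16, "rx": 0, "ry": 0, "rz": 0, "gripper": 1}, {"dx": 1, "dy": 0, "dz": 22, "rx": 0, "ry": 0, "rz": 0, "gripper": 1}, {"dx": 1, "dy": 0, "dz": 25, "rx": 0, "ry": 0, "rz": 0, "gripper": 1}, {"dx": 1, "dy": 0, "dz": 26, "rx": 0, "ry": 0, "rz": 0, "gripper": 1}, {"dx": 1, "dy": 0, "dz": 26, "rx": 0, "ry": 0, "rz": 0, "gripper": 1}, {"dx": 1, "dy": 0, "dz": 26, "rx": 0, "ry": 0, "rz": 0, "gripper": 1}, {"dx": 1, "dy": 0, "dz": 26, "rx": 0, "ry": 0, "rz": 0, "gripper": 1}]}}

```text
t: 19.3
eef_pos: [0.6404, 0.2784, 0.3243]
ee_rot: [3.138, -0.004, 0.131]
force: [0.4, -0.2, -1.1]
width: 0.0006
gripper_force: 0.0
```

```bash
python3 tip.py; for i in 1 2 3; do python3 -c "
from h import *
arm.grab_frame('top'); s=arm.get_state(); print(s['eef_pos'].round(5),s['force'].round(2))"; done
```

```text
pred tip px [248.8 137.4] force [0.4  0.68 0.44] tcp z 0.3243
finger z sorted [339. 341. 343. 344. 344. 344. 345. 346. 346. 347. 347. 348. 349. 349.
 350. 352. 352. 353. 353. 353.] offset of lowest 14.342342333117264
[0.64037 0.2784  0.32424] [-0.13  0.79 -0.53]
[0.64036 0.27839 0.32416] [0.06 0.36 0.25]
[0.64032 0.27833 0.32409] [0.31 0.4  0.43]
```

Call:
{"fn": "jog_arm", "kwargs": {"targets": [{"dx": 0, "dy": 0, "dz": 1, "rx": 0, "ry": 0, "rz": 0, "gripper": 1}, {"dx": 0, "dy": 0, "dz": 2, "rx": 0, "ry": 0, "rz": 0, "gripper": 1}, {"dx": 0, "dy": 0, "dz": 3, "rx": 0, "ry": 0, "rz": 0, "gripper": 1}, {"dx": 0, "dy": 0, "dz": 4, "rx": 0, "ry": 0, "rz": 0, "gripper": 1}, {"dx": 0, "dy": 0, "dz": 5, "rx": 0, "ry": 0, "rz": 0, "gripper": 1}, {"dx": 0, "dy": 0, "dz": 5, "rx": 0, "ry": 0, "rz": 0, "gripper": 1}, {"dx": 0, "dy": 0, "dz": 5, "rx": 0, "ry": 0, "rz": 0, "gripper": 1}, {"dx": 0, "dy": 0, "dz": 5, "rx": 0, "ry": 0, "rz": 0, "gripper": 1}]}}

```text
t: 20.17
eef_pos: [0.6403, 0.2783, 0.3189]
ee_rot: [3.138, -0.004, 0.131]
force: [-0.1, -0.4, -0.3]
width: 0.0002
gripper_force: 0.0
```

```bash
cat > fz.py <<'E'
from h import *
F=[];Z=[]
for i in range(8):
    arm.grab_frame('top'); s=arm.get_state(); F.append(s['force'][2]); Z.append(s['eef_pos'][2])
print('t',s['t'],'Fz',np.mean(F).round(2),'+-',np.std(F).round(2),'z',np.mean(Z).round(5))
E
python3 fz.py
```

```text
t 20.5667 Fz 0.2 +- 0.34 z 0.31899
```

Call:
{"fn": "jog_arm", "kwargs": {"targets": [{"dx": 0, "dy": 0, "dz": 0.5, "rx": 0, "ry": 0, "rz": 0, "gripper": 1}, {"dx": 0, "dy": 0, "dz": 1, "rx": 0, "ry": 0, "rz": 0, "gripper": 1}, {"dx": 0, "dy": 0, "dz": 1.5, "rx": 0, "ry": 0, "rz": 0, "gripper": 1}, {"dx": 0, "dy": 0, "dz": 2, "rx": 0, "ry": 0, "rz": 0, "gripper": 1}, {"dx": 0, "dy": 0, "dz": 2, "rx": 0, "ry": 0, "rz": 0, "gripper": 1}, {"dx": 0, "dy": 0, "dz": 2, "rx": 0, "ry": 0, "rz": 0, "gripper": 1}, {"dx": 0, "dy": 0, "dz": 2, "rx": 0, "ry": 0, "rz": 0, "gripper": 1}, {"dx": 0, "dy": 0, "dz": 2, "rx": 0, "ry": 0, "rz": 0, "gripper": 1}]}}

```text
t: 21.23
eef_pos: [0.6403, 0.2783, 0.317]
ee_rot: [3.138, -0.004, 0.131]
force: [0.7, 0.3, -0.1]
width: 0.0001
gripper_force: 0.1
```

```bash
python3 fz.py
```

```text
t 21.6333 Fz 0.39 +- 0.51 z 0.31693
```

Call:
{"fn": "jog_arm", "kwargs": {"targets": [{"dx": 0, "dy": 0, "dz": 0.5, "rx": 0, "ry": 0, "rz": 0, "gripper": 1}, {"dx": 0, "dy": 0, "dz": 1, "rx": 0, "ry": 0, "rz": 0, "gripper": 1}, {"dx": 0, "dy": 0, "dz": 1.5, "rx": 0, "ry": 0, "rz": 0, "gripper": 1}, {"dx": 0, "dy": 0, "dz": 1.5, "rx": 0, "ry": 0, "rz": 0, "gripper": 1}, {"dx": 0, "dy": 0, "dz": 1.5, "rx": 0, "ry": 0, "rz": 0, "gripper": 1}, {"dx": 0, "dy": 0, "dz": 1.5, "rx": 0, "ry": 0, "rz": 0, "gripper": 1}, {"dx": 0, "dy": 0, "dz": 1.5, "rx": 0, "ry": 0, "rz": 0, "gripper": 1}, {"dx": 0, "dy": 0, "dz": 1.5, "rx": 0, "ry": 0, "rz": 0, "gripper": 1}]}}

```text
t: 22.3
eef_pos: [0.6403, 0.2783, 0.3156]
ee_rot: [3.138, -0.004, 0.131]
force: [-1.1, -0.5, 4.2]
width: 0.0004
gripper_force: 1.9
```

```bash
python3 fz.py
```

```text
t 22.7 Fz 3.94 +- 0.39 z 0.3155
```

Contact made: 3.7 N is about 1.4 mm of travel. I go 3.7 mm further, hold, then release.

Call:
{"fn": "jog_arm", "kwargs": {"targets": [{"dx": 0, "dy": 0, "dz": 0.7, "rx": 0, "ry": 0, "rz": 0, "gripper": 1}, {"dx": 0, "dy": 0, "dz": 1.4, "rx": 0, "ry": 0, "rz": 0, "gripper": 1}, {"dx": 0, "dy": 0, "dz": 2.1, "rx": 0, "ry": 0, "rz": 0, "gripper": 1}, {"dx": 0, "dy": 0, "dz": 2.7, "rx": 0, "ry": 0, "rz": 0, "gripper": 1}, {"dx": 0, "dy": 0, "dz": 3.2, "rx": 0, "ry": 0, "rz": 0, "gripper": 1}, {"dx": 0, "dy": 0, "dz": 3.7, "rx": 0, "ry": 0, "rz": 0, "gripper": 1}, {"dx": 0, "dy": 0, "dz": 3.7, "rx": 0, "ry": 0, "rz": 0, "gripper": 1}, {"dx": 0, "dy": 0, "dz": 3.7, "rx": 0, "ry": 0, "rz": 0, "gripper": 1}]}}

```text
t: 23.37
eef_pos: [0.6403, 0.2783, 0.3114]
ee_rot: [3.138, -0.003, 0.131]
force: [-1.6, 0.1, 4.4]
width: 0.0006
gripper_force: 1.4
```

```bash
python3 fz.py
```

```text
t 23.7667 Fz 3.02 +- 0.26 z 0.31167
```

Force has fallen to about 2.8 N at roughly 5.2 mm, so it has clicked. Now up and clear.

Call:
{"fn": "jog_arm", "kwargs": {"targets": [{"dx": 0, "dy": 0, "dz": -3, "rx": 0, "ry": 0, "rz": 0, "gripper": 1}, {"dx": 0, "dy": 0, "dz": -8, "rx": 0, "ry": 0, "rz": 0, "gripper": 1}, {"dx": 0, "dy": 0, "dz": -20, "rx": 0, "ry": 0, "rz": 0, "gripper": 1}, {"dx": 0, "dy": 0, "dz": -45, "rx": 0, "ry": 0, "rz": 0, "gripper": 1}, {"dx": 0, "dy": 0, "dz": -70, "rx": 0, "ry": 0, "rz": 0, "gripper": 1}, {"dx": -30, "dy": 0, "dz": -80, "rx": 0, "ry": 0, "rz": 0, "gripper": 1}, {"dx": -60, "dy": 0, "dz": -80, "rx": 0, "ry": 0, "rz": 0, "gripper": 1}, {"dx": -60, "dy": 0, "dz": -80, "rx": 0, "ry": 0, "rz": 0, "gripper": 1}]}}

```text
t: 24.43
eef_pos: [0.5774, 0.2701, 0.394]
ee_rot: [3.14, -0.005, 0.132]
force: [1.0, 0.1, 0.8]
width: 0.0002
gripper_force: 0.0
```

```bash
python3 fz.py; python3 door.py
python3 - <<'E'
from plan import *
g=grab('top'); save(g,'end.png',k=1.5)
E
```

```text
t 24.8333 Fz 0.15 +- 0.61 z 0.39153
door px 1561 phi med 0.007 [-0.01   0.026]
```

View pics/end.png

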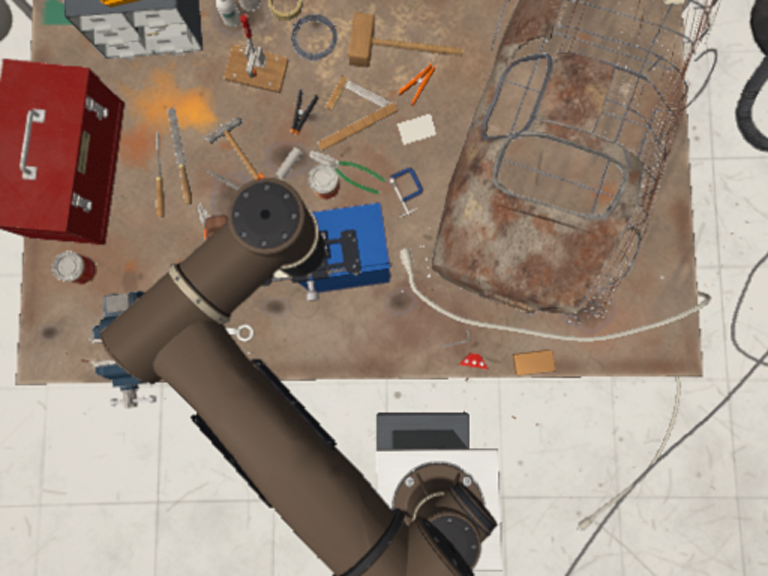

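The end picture shows the door shut (knob at (311,290)), the magnet (474,360) and sand block (533,362) in place, and the arm clear. I hand in.

```bash
python3 -c "
from station import arm
print(arm.job_done())"
```

```text
the job is handed in; nothing more can be done
None
```

I handed the job in at about 25 s: the spanner hung upright on the hook before I shut the door, the door then measured shut at about 0.01 rad, and the key was clicked at about 5.2 mm of travel and released, but the hand-in returned no verdict.

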